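Load the four-bay battery charger in charging order

ROBOT

A 6-joint arm with a two-finger parallel gripper is mounted at the origin on the work surface. World frame = base frame: x ahead of the robot, y to its left, z up, the work surface at z = 0. Lengths are in mm, angles in rad, forces in N, time in s.
With the tool pointing down it reaches from about 275 to 825 mm from the base axis. Payload 4.9 kg.
Tool frame: the origin (TCP) lies at the centre of the arm's flange, where the gripper is bolted on; the fingertips stand 173 mm ahead of it and the grasp point (between the pads) lies 155 mm ahead of it (arm.grasp_offset is the distance from the TCP to the grasp point, in mm); x points along the fingers, y is the direction in which the jaws open and shut, and the axes are right-handed (so a half turn about x gives the same grasp; the last joint's range is limited). The gripper opens to 85 mm and grips with 20 to 120 N. Pads are 22 mm wide; open, the fingers measure 114 mm over their backs; the gripper's body (76 mm by 85 mm) begins 54 mm behind the grasp point. The pads swing forward as they close: fully open they stand 13 mm farther back than shut.
Start: joints at [-1.387, 0.326, -0.193, 1.052, 0, 1.437], TCP at [171.875, -522.473, 404.681] pointing down, gripper open.
Joint ranges: [-2.65, 2.65], [-0.97, 1.79], [-1.3, 1.35], [-1.93, 2.1], [-1.47, 1.37], [-3.14, 3.14]. Speed limits (rad/s): [2.57, 2.57, 3.14, 3.14, 3.14, 3.14].

INTERFACE

Orientations are given as a 3x3 rotation matrix whose columns are the frame's x, y, z axes.
In Python, from bench import arm, cams, order gives the robot as it stands.
- The arm moves only by the tool move_arm, never from a script. Its argument "increments" is a list of rows, each an object with "translation": the shift along the tool's x, y, z in m, a list of three; "delta_rot": the turn, a rotation vector about the tool's x, y, z in degrees, a list of three; "jaw": the finger opening in m, from 0 to 0.0854. In form: [{"translation": [dx, dy, dz], "delta_rot": [rx, ry, rz], "jaw": jaw}, ...]. A call has 1 to 5 rows; each row is the pose to reach, as a shift and turn from the pose commanded when the call began, along the tool's axes at that moment; what a row does not reach only later rows make up. A row lasts 1/8 s, in which the tool goes at most 62.5 mm and 10.7 degrees, less where a joint would pass 70% of its speed; a pose out of reach is approached as far as the arm can. A call with a gripper value outside its range is refused whole. The fingers move at their own pace and stop on an object; "squeeze" is the grip in N (left out, the last holds). Time passes only in rows, so rows that repeat a pose let the fingers close. It gives the time, the measured TCP pose, the force and the opening at its end, in the units of the state.
- arm.read_state(): the state, without advancing time (a new reading comes with each control period).
- cams.snapshot(name): name is "scene" or "side" or "wrist"; returns a dict with "pixels" (400x640x3 uint8, blue, green, red), "vfov" (degrees; the focal length in pixels is half the picture's height over the tangent of half this angle, whatever the lens; pixels are square), "cx", "cy" (the principal point, pixels), "k1" (the pictures are not rectified: a ray, as slopes to the right and down, at radius r is drawn at 1 + k1 r^2 times it, then the intrinsics apply), "position" and "rotation" of the camera in the world; the wrist camera has in their place "hand_eye" (4x4, takes a point from camera to tool coordinates, whose origin is the TCP and whose axes are the tool frame's). Camera axes: x right, y down, z forward; pixel columns grow to the right and rows downward; lengths in mm; the calibration is good to about 2 mm. A picture is of the moment at which its call begins: read the wrist's pose just before it. There is no depth.
- order.hand_in(): hands the job in, once; it reports no verdict.
The state is a dict: "clock": time; "joint_positions": joint angles; "joint_vel": joint speeds; "effort": joint torques, N m; "tcp_pos": TCP position; "tool_rot": TCP orientation; "ft_force": force on the tool from outside, world axes, zero at the start; "wrist_torque": the same for the moment, N m; "opening": opening from 0.0 (shut) to 1.0 (fully open).
Only numpy, scipy, OpenCV 4.12 (cv2) and the standard library are available. Lean on these libraries where they do the work, as an engineer would, in place of code of your own. Each camera call takes 0.05 s, during which the arm holds its last target.

TASK

Put the three empty battery packs on charge: the station charges them in the order they are plugged in, so load the red pack into bay 1 first, then the yellow into bay 2, then the blue into bay 3. Stand each pack on the apron and slide it nose first into its bay until the catch snaps and it stays home by itself; the bays are not all equally deep, so go by feel, ease each pack home and do not ram it against the stop. Leave the green pack charging in bay 4 and the other things on the bench where they are.

Things in the scene. Friction and masses are not known exactly. Their poses are not given: they have to be found in the camera images.
- red_center (a point): tool battery pack with red tape round its body, 86 long (x) x 52 wide (y) x 50 mm high, 380 g. Point: its centre, 25 mm above its underside; +x to the nose, which goes in first; z up. All packs: seen end-on an upside-down T, the lower 16 mm being a flange 52 mm wide, the body above it 40 mm wide.
- yellow_center (a point): tool battery pack with yellow tape round its body, 86 long (x) x 52 wide (y) x 50 mm high, 380 g. Point: its centre, 25 mm above its underside; +x to the nose, which goes in first; z up. All packs: the tape lies nearer the tail, a small white key on top nearer the nose; a notch across the underside takes the bay's catch.
- blue_center (a point): tool battery pack with blue tape round its body, 86 long (x) x 52 wide (y) x 50 mm high, 380 g. Point: its centre, 25 mm above its underside; +x to the nose, which goes in first; z up. 
- green_center (a point): charged pack with green tape, same kind as the others, already latched in bay 4: leave it. Point: its centre, x to its nose.
- bay1 (a point): bay 1 of the station (1 white dot on apron and housing). Point: where a pack's centre lies when home with the contact module at mid depth; each bay's module is clamped up to 11 mm deeper or shallower, unmeasured. +x into the bay. Leftmost bay (+y), bays 76 mm apart. The deck is 25 mm below the point, the mouth begins 28 mm before it (-x).
- bay2 (a point): bay 2 of the station (2 white dots on apron and housing). Point: where a pack's centre lies when home with the contact module at mid depth; each bay's module is clamped up to 11 mm deeper or shallower, unmeasured. +x into the bay. A pack at home sticks out only 4 to 26 mm from the mouth: too little for fingers at its sides.
- bay3 (a point): bay 3 of the station (3 white dots on apron and housing). Point: where a pack's centre lies when home with the contact module at mid depth; each bay's module is clamped up to 11 mm deeper or shallower, unmeasured. +x into the bay. 
- bay4 (a point): bay 4 of the station (4 white dots on apron and housing). Point: where a pack's centre lies when home with the contact module at mid depth; each bay's module is clamped up to 11 mm deeper or shallower, unmeasured. +x into the bay. Already taken by the green pack.
- terminal1 (a joint): how far bay 1's sprung contact block is pressed in by a pack, m: 0 free, about 0.0104 when a pack is latched, 0.0123 when it is on the rigid stop. It begins to move 10 mm before home; pushing takes about 8 to 11 N in all, then the catch snaps up into the notch in the pack's underside.
- terminal2 (a joint): the same for bay 2. A pack let go before its catch has snapped is pushed back out and the reading falls below 0.004.
- terminal3 (a joint): the same for bay 3. Push low on a pack's tail face (below half height): pushed near its top, the pack can tip and bind.
- terminal4 (a joint): the same for bay 4 (green pack, latched at the start).
- housing: the teal housing behind the bays, 80 to 102 mm high above the bench, its front 58 mm past the bays' points; it carries the contact modules with the rigid stops, which lie under 2 mm past home. Origin and axes as the station's.
- charger: the charging station, 250 deep (x) x 320 mm wide, screwed down; origin under its middle, +x into the bays. Deck 10 mm above the bench.
- apron (a point): middle of the apron's front edge, on its top: bare deck that reaches 85 mm from here along +x to the mouths. Mouth: channel 56 mm wide between round-nosed rails 26 mm high; 14 mm inside it lips 45 mm apart, underside 18 mm above the deck, lie over the flange, so a pack enters only along +x, flat on the deck.
- bitcase: closed clear plastic drill-bit case with a paper label, 130 x 85 x 30 mm; a bystander, leave it where it is. Origin: its underside.
- tape: yellow tape measure standing on its edge, 68 x 36 x 62 mm; a bystander, leave it where it is. Origin: its underside.
- disc: black cutting disc, 115 mm diameter, 4 mm thick, lying on the plywood board; a bystander, leave it where it is. Origin: its underside.
- screwdriver: screwdriver lying on the carpet; a bystander, leave it where it is. Origin: its underside.

How it is judged (in metres and radians):
On the way, in this order (a step that is already met when the one before it is completed fails the run):
1. red pack latched home in bay 1, the later packs not yet home (value of joint terminal1 above 0.009 m and x of red_center in the frame of bay1 between -0.015 and 0.015 m and y of red_center in the frame of bay1 between -0.004 and 0.004 m and z of red_center in the frame of bay1 between -0.004 and 0.004 m and angle between the x axis of red_center and the x axis of bay1, either way round below 0.07 rad and not (value of joint terminal2 above 0.009 m and x of yellow_center in the frame of bay2 between -0.015 and 0.015 m and y of yellow_center in the frame of bay2 between -0.004 and 0.004 m and z of yellow_center in the frame of bay2 between -0.004 and 0.004 m and angle between the x axis of yellow_center and the x axis of bay2, either way round below 0.07 rad) and not (value of joint terminal3 above 0.009 m and x of blue_center in the frame of bay3 between -0.015 and 0.015 m and y of blue_center in the frame of bay3 between -0.004 and 0.004 m and z of blue_center in the frame of bay3 between -0.004 and 0.004 m and angle between the x axis of blue_center and the x axis of bay3, either way round below 0.07 rad)), for 0.2 s.
2. yellow pack latched home in bay 2, the later packs not yet home (value of joint terminal2 above 0.009 m and x of yellow_center in the frame of bay2 between -0.015 and 0.015 m and y of yellow_center in the frame of bay2 between -0.004 and 0.004 m and z of yellow_center in the frame of bay2 between -0.004 and 0.004 m and angle between the x axis of yellow_center and the x axis of bay2, either way round below 0.07 rad and not (value of joint terminal3 above 0.009 m and x of blue_center in the frame of bay3 between -0.015 and 0.015 m and y of blue_center in the frame of bay3 between -0.004 and 0.004 m and z of blue_center in the frame of bay3 between -0.004 and 0.004 m and angle between the x axis of blue_center and the x axis of bay3, either way round below 0.07 rad)), for 0.2 s.
3. blue pack latched home in bay 3 (value of joint terminal3 above 0.009 m and x of blue_center in the frame of bay3 between -0.015 and 0.015 m and y of blue_center in the frame of bay3 between -0.004 and 0.004 m and z of blue_center in the frame of bay3 between -0.004 and 0.004 m and angle between the x axis of blue_center and the x axis of bay3, either way round below 0.07 rad), for 0.2 s.
At the end, for the whole second after the job is handed in: Red, yellow, blue and green packs sit latched and at rest in bays 1, 2, 3 and 4: each contact block stays pressed in by over 9 mm, each pack's centre is within 15 mm of its bay's point along the bay, 4 mm sideways and in height, and square to 0.07 rad (all of step 3 and value of joint each of terminal1, terminal2, terminal4 above 0.009 m and x of red_center in the frame of bay1 between -0.015 and 0.015 m and y of red_center in the frame of bay1 between -0.004 and 0.004 m and z of red_center in the frame of bay1 between -0.004 and 0.004 m and angle between the x axis of red_center and the x axis of bay1, either way round below 0.07 rad and x of yellow_center in the frame of bay2 between -0.015 and 0.015 m and y of yellow_center in the frame of bay2 between -0.004 and 0.004 m and z of yellow_center in the frame of bay2 between -0.004 and 0.004 m and angle between the x axis of yellow_center and the x axis of bay2, either way round below 0.07 rad and x of green_center in the frame of bay4 between -0.015 and 0.015 m and y of green_center in the frame of bay4 between -0.004 and 0.004 m and z of green_center in the frame of bay4 between -0.004 and 0.004 m and angle between the x axis of green_center and the x axis of bay4, either way round below 0.07 rad and linear speed of each of red, yellow, blue below 0.02 m/s); the robot touches nothing.
It fails at once if a pack was rammed against the stop in its bay (over 30 N) (contact force between any of red, yellow, blue and housing above 30 N).
It fails at once if the green pack was pushed out of place (not (value of joint terminal4 above 0.009 m and x of green_center in the frame of bay4 between -0.015 and 0.015 m and y of green_center in the frame of bay4 between -0.004 and 0.004 m and z of green_center in the frame of bay4 between -0.004 and 0.004 m and angle between the x axis of green_center and the x axis of bay4, either way round below 0.07 rad)).
It fails at once if another thing on the bench was moved by over 30 mm (distance of any of bitcase, tape, disc, screwdriver from where it was at the start of the episode above 0.03 m).
It also fails if it takes over 72 s, if anything falls off the work surface, if the arm or the gripper's body presses on something with over 40 N, if the wrist force passes 120 N, or if a joint passes its speed limit or range.

## Working session

There is one attempt and no reset: what is moved stays moved. The work goes in short steps, Python scripts to look and compute and a tool call to move; the robot and the scene stay as the last step left them, time stands still between calls to the robot, and variables do not carry over. Pictures are saved under pics/ and viewed, and the job is handed in when it is done.

Besides the shell and the picture viewer there is one more tool, called after "Call:" as name(argument=value, ...) on one line, values as JSON. move_arm: Moves the arm, as the interface text tells. Its arguments: {"type":"object","properties":{"increments":{"type":"array","items":{"type":"object","properties":{"translation":{"type":"array","items":{"type":"number"}},"delta_rot":{"type":"array","items":{"type":"number"}},"jaw":{"type":"number"}}}},"squeeze":{"type":"number"}},"required":["increments"]}

```bash
ls; mkdir -p pics; cat > h.py <<'E'
import numpy as np, cv2, json, sys
from bench import arm, cams, order
def snap(n,fn=None):
    st=arm.read_state(); s=cams.snapshot(n)
    if 'hand_eye' in s:
        T=np.eye(4);T[:3,:3]=np.array(st['tool_rot']);T[:3,3]=st['tcp_pos'];C=T@np.array(s['hand_eye'])
        s['R']=C[:3,:3];s['p']=C[:3,3]
    else: s['R']=np.array(s['rotation']);s['p']=np.array(s['position'])
    im=np.array(s['pixels']);s['im']=im
    s['f']=im.shape[0]/2/np.tan(np.radians(s['vfov'])/2)
    if fn: cv2.imwrite('pics/'+fn,im)
    return s
def K(s): return np.array([[s['f'],0,s['cx']],[0,s['f'],s['cy']],[0,0,1.]])
def ray(s,uv):
    d=(np.array(uv,float)-[s['cx'],s['cy']])/s['f']
    rd=np.hypot(*d); r=rd
    for _ in range(50): r=rd/(1+s['k1']*r*r)
    d=d*(r/rd if rd>0 else 1)
    return s['R']@np.array([d[0],d[1],1.])
def onplane(s,uv,z):
    d=ray(s,uv); return s['p']+d*(z-s['p'][2])/d[2]
def proj(s,P):
    q=s['R'].T@(np.array(P,float)-s['p']); x=q[:2]/q[2]; r2=x@x
    return x*(1+s['k1']*r2)*s['f']+[s['cx'],s['cy']]
E
python3 - <<'E'
from h import *
print(arm.grasp_offset, {k:np.round(v,3) for k,v in arm.read_state().items()})
for n in ['scene','side','wrist']:
    s=snap(n,n+'0.png'); print(n,s['f'],s['cx'],s['cy'],s['k1'],s['p'].round(1),s['R'].round(3).tolist())
E
```

```text
pics
154.70000000000002 {'clock': np.float64(0.0), 'joint_positions': array([-1.387,  0.327, -0.194,  1.052,  0.   ,  1.437]), 'joint_vel': array([ 0.   , -0.   , -0.001,  0.   ,  0.001, -0.001]), 'effort': array([ 0.0000e+00, -4.4340e+01,  2.6244e+01,  1.5000e-02,  0.0000e+00,
       -0.0000e+00]), 'tcp_pos': array([ 171.832, -522.164,  403.873]), 'tool_rot': array([[-0.   ,  0.313, -0.95 ],
       [ 0.002, -0.95 , -0.313],
       [-1.   , -0.002, -0.   ]]), 'ft_force': array([-0.227, -0.66 ,  0.403]), 'wrist_torque': array([-0.007,  0.015, -0.035]), 'opening': np.float64(0.997)}
scene 509.3478421847644 328.49584346387695 195.61890377113428 0.005073916454343598 [1651.5 -128.   831.9] [[0.136, 0.562, -0.816], [0.99, -0.059, 0.125], [0.022, -0.825, -0.564]]
side 491.94459256324893 314.6190015160923 198.7646611418952 -0.09372035953871641 [ -10.8 1280.4  893.8] [[-0.919, -0.214, 0.331], [-0.395, 0.496, -0.774], [0.001, -0.842, -0.54]]
wrist 308.69299678596497 318.78238100330435 192.61309742209937 -0.042843941136774616 [ 234.8 -501.5  372.1] [[0.312, -0.916, -0.251], [-0.95, -0.301, -0.08], [-0.002, 0.263, -0.965]]
```

View pics/scene0.png

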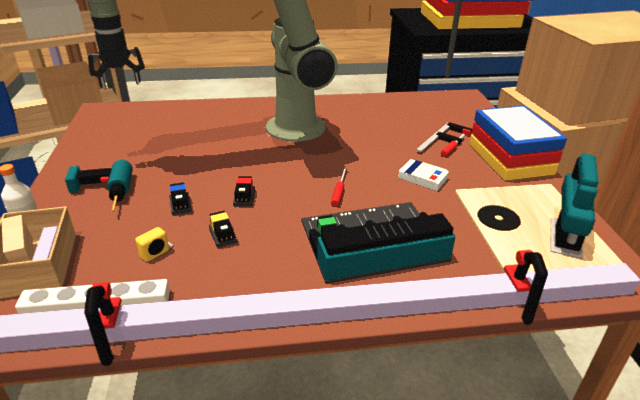

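View pics/side0.png

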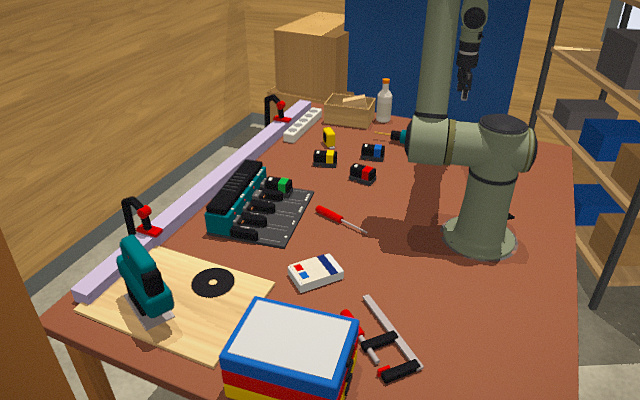

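View pics/wrist0.png

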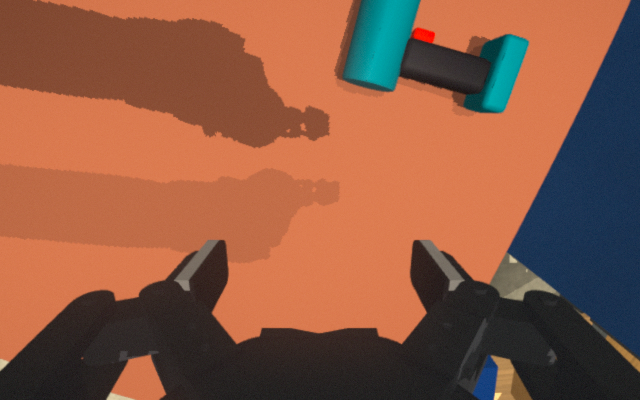

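Scene view: packs at red (243,190), blue (179,198), yellow (222,229), and the station around (380,240). Next I'll zoom in on these.

```bash
python3 - <<'E'
from h import *
a=cv2.imread('pics/scene0.png');b=cv2.imread('pics/side0.png')
cv2.imwrite('pics/c1.png',cv2.resize(a[170:290,150:470][:, :],None,fx=2.5,fy=2.5,interpolation=cv2.INTER_CUBIC))
cv2.imwrite('pics/c2.png',cv2.resize(b[115:255,195:395],None,fx=4,fy=4,interpolation=cv2.INTER_CUBIC))
s=snap('scene');t=snap('side')
for n,u,v in [('red',(243,190),(362,172)),('blue',(179,198),(373,150)),('yel',(222,229),(325,157)),('station apronL',(302,222),None)]:
    print(n,onplane(s,u,30).round(0), onplane(t,v,30).round(0) if v else '')
E
```

```text
red [ 439. -186.   30.] [ 434. -186.   30.]
blue [ 460. -360.   30.] [ 450. -366.   30.]
yel [ 612. -239.   30.] [ 598. -239.   30.]
station apronL [605. -35.  30.]
```

View pics/c1.png

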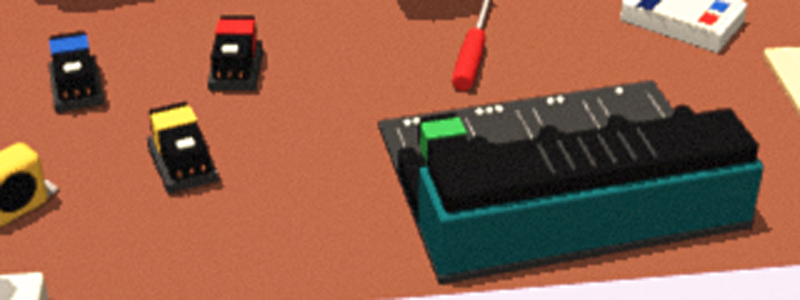

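View pics/c2.png

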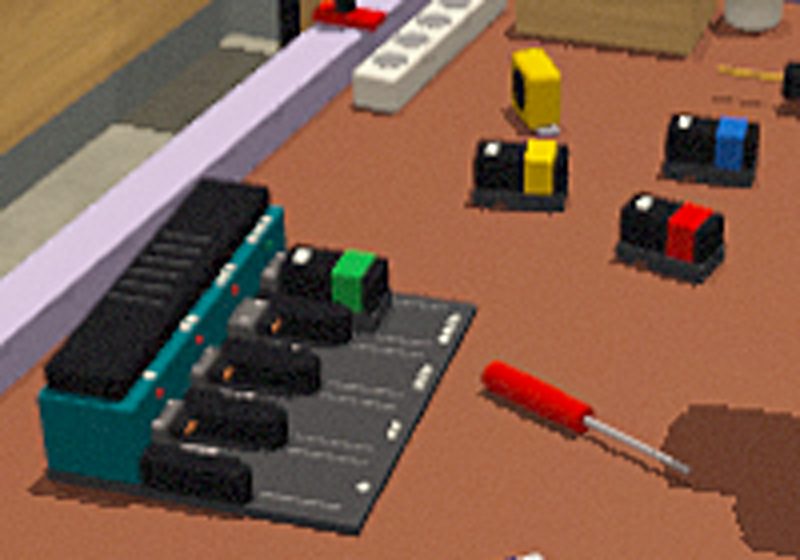

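```bash
python3 - <<'E'
from h import *
s=snap('scene');t=snap('side')
for n,u in [('FL?',(302,218.8)),('FR',(412,202.8))]: print('scene',n,onplane(s,u,10).round(0))
for n,u in [('near',(284.3,247.5)),('far',(313.8,190.8))]: print('side',n,onplane(t,u,10).round(0))
# colour blobs of tape (top+sides) and white key
for nm,(c,) in [('scene',(s,)),('side',(t,))]:
    im=c['im'].astype(int);hsv=cv2.cvtColor(c['im'],cv2.COLOR_BGR2HSV)
    for n,lo,hi,win in [('red',(0,200,120),(4,255,255),(439,-186)),('blue',(105,150,80),(125,255,255),(455,-363)),('yel',(22,150,120),(34,255,255),(605,-239))]:
        m=cv2.inRange(hsv,lo,hi); p=proj(c,[win[0],win[1],40]).astype(int)
        k=np.zeros_like(m);k[p[1]-22:p[1]+22,p[0]-22:p[0]+22]=m[p[1]-22:p[1]+22,p[0]-22:p[0]+22]
        ys,xs=np.nonzero(k); hh=cv2.inRange(c['im'],(170,170,170),(255,255,255))
        kk=np.zeros_like(m);kk[p[1]-22:p[1]+22,p[0]-22:p[0]+22]=hh[p[1]-22:p[1]+22,p[0]-22:p[0]+22]
        wy,wx=np.nonzero(kk)
        if len(xs): 
            a=onplane(c,(xs.mean(),ys.mean()),44); 
            if len(wx): b=onplane(c,(wx.mean(),wy.mean()),51); print(nm,n,len(xs),len(wx),a.round(0),b.round(0),np.degrees(np.arctan2(b[1]-a[1],b[0]-a[0])).round(0))
            else: print(nm,n,len(xs),a.round(0))
E
```

```text
scene FL? [564. -32.  10.]
scene FR [523. 283.  10.]
side near [509. 288.  10.]
side far [554. -31.  10.]
scene red 86 16 [ 411. -182.   44.] [ 465. -189.   51.] -7.0
scene blue 89 13 [ 427. -366.   44.] [ 482. -356.   51.] 11.0
scene yel 102 18 [ 577. -246.   44.] [ 630. -232.   51.] 15.0
side red 86 7 [ 415. -167.   44.] [ 460. -188.   51.] -25.0
side blue 71 13 [ 427. -340.   44.] [ 468. -262.   51.] 62.0
side yel 222 4 [ 606. -304.   44.] [ 626. -231.   51.] 75.0
```

```bash
cat >> h.py <<'E'
from scipy.spatial.transform import Rotation as Rn
def Rdown(yawdeg):  # tool x down, z horizontal at yaw
    a=np.radians(yawdeg); z=np.array([np.cos(a),np.sin(a),0]); x=np.array([0,0,-1.]); return np.column_stack([x,np.cross(z,x),z])
def plan(goals, p=None,R=None, vmax=60., wmax=10.5):
    """goals: list of (tcp xyz mm, yaw). prints per leg the total tool-frame shift & turn"""
    st=arm.read_state()
    if p is None: p=np.array(st['tcp_pos']);R=np.array(st['tool_rot'])
    for g,yaw in goals:
        g=np.array(g,float);Rg=Rdown(yaw)
        rv=Rn.from_matrix(R.T@Rg).as_rotvec(degrees=True)
        n=int(max(np.ceil(np.linalg.norm(g-p)/vmax),np.ceil(np.linalg.norm(rv)/wmax),1))
        print('leg',g.round(1),yaw,'rows',n)
        i=0
        while i<n:
            m=min(5,n-i); rows=[]
            p0=p+(g-p)*i/n;R0=R@Rn.from_rotvec(rv*i/n,degrees=True).as_matrix()
            k=i+m; t=R0.T@((g-p)*m/n)/1000; r=rv*m/n
            print('  rows',m,'end t',t.round(4).tolist(),'rot',r.round(2).tolist(),'per row',(t/m).round(4).tolist())
            i+=m
        p,R=g,Rg
E
python3 - <<'E'
from h import *
plan([((560,-220,440),7.7)])
E
```

```text
leg [ 560. -220.  440.] 7.7 rows 17
  rows 5 end t [-0.0104, -0.0488, -0.1362] rot [-49.85, -0.01, -0.0] per row [-0.0021, -0.0098, -0.0272]
  rows 5 end t [-0.0104, 0.0727, -0.1252] rot [-49.85, -0.01, -0.0] per row [-0.0021, 0.0145, -0.025]
  rows 5 end t [-0.0105, 0.1425, -0.0252] rot [-49.85, -0.01, -0.0] per row [-0.0021, 0.0285, -0.005]
  rows 2 end t [-0.0042, 0.0444, 0.0371] rot [-19.94, -0.0, -0.0] per row [-0.0021, 0.0222, 0.0185]
```

Call:
move_arm(increments=[{"translation": [-0.01,-0.049,-0.136],"delta_rot": [-50,0,0],"jaw": 0.06},{"translation": [-0.01,-0.049,-0.136],"delta_rot": [-50,0,0],"jaw": 0.06},{"translation": [-0.01,-0.049,-0.136],"delta_rot": [-50,0,0],"jaw": 0.06},{"translation": [-0.01,-0.049,-0.136],"delta_rot": [-50,0,0],"jaw": 0.06},{"translation": [-0.01,-0.049,-0.136],"delta_rot": [-50,0,0],"jaw": 0.06}])

```text
clock: 0.98
tcp_pos: [286.2, -433.0, 414.8]
tool_rot: [[0.0, 0.931, -0.366], [-0.0, -0.366, -0.931], [-1.0, 0.0, 0.0]]
ft_force: [-0.1, -0.2, -0.8]
opening: 0.702
```

Call:
move_arm(increments=[{"translation": [-0.01,0.073,-0.125],"delta_rot": [-50,0,0],"jaw": 0.06},{"translation": [-0.01,0.073,-0.125],"delta_rot": [-50,0,0],"jaw": 0.06},{"translation": [-0.01,0.073,-0.125],"delta_rot": [-50,0,0],"jaw": 0.06},{"translation": [-0.01,0.073,-0.125],"delta_rot": [-50,0,0],"jaw": 0.06},{"translation": [-0.01,0.073,-0.125],"delta_rot": [-50,0,0],"jaw": 0.06}])

```text
clock: 1.6
tcp_pos: [400.4, -344.0, 424.7]
tool_rot: [[-0.0, 0.879, 0.478], [-0.0, 0.478, -0.879], [-1.0, -0.0, 0.0]]
ft_force: [-0.3, 0.8, -0.6]
opening: 0.703
```

Call:
move_arm(increments=[{"translation": [-0.01,0.143,-0.025],"delta_rot": [-50,0,0],"jaw": 0.06},{"translation": [-0.01,0.143,-0.025],"delta_rot": [-50,0,0],"jaw": 0.06},{"translation": [-0.01,0.143,-0.025],"delta_rot": [-50,0,0],"jaw": 0.06},{"translation": [-0.01,0.143,-0.025],"delta_rot": [-50,0,0],"jaw": 0.06},{"translation": [-0.01,0.143,-0.025],"delta_rot": [-50,0,0],"jaw": 0.06}])

```text
clock: 2.22
tcp_pos: [514.5, -254.3, 434.5]
tool_rot: [[-0.0, 0.199, 0.98], [0.0, 0.98, -0.199], [-1.0, 0.0, -0.0]]
ft_force: [0.3, 1.2, 0.2]
opening: 0.704
```

Call:
move_arm(increments=[{"translation": [-0.004,0.044,0.037],"delta_rot": [-20,0,0],"jaw": 0.06},{"translation": [-0.004,0.044,0.037],"delta_rot": [-20,0,0],"jaw": 0.06},{"translation": [-0.004,0.044,0.037],"delta_rot": [-20,0,0],"jaw": 0.06}])

```text
clock: 2.6
tcp_pos: [559.6, -218.9, 438.4]
tool_rot: [[-0.0, -0.142, 0.99], [0.0, 0.99, 0.142], [-1.0, 0.0, -0.0]]
ft_force: [-0.4, 0.9, -0.5]
opening: 0.702
```

```bash
python3 - <<'E'
from h import *
s=snap('wrist','w1.png'); import pickle
pickle.dump(s,open('w1.pkl','wb'))
st=arm.read_state();print(st['clock'],st['tcp_pos'].round(1) if hasattr(st['tcp_pos'],'round') else st['tcp_pos'],np.round(st['tool_rot'],3).tolist(),np.round(st['joint_positions'],2),st['ft_force'])
E
```

```text
2.65 [ 559.3 -219.3  438.5] [[-0.0, -0.14, 0.99], [0.0, 0.99, 0.14], [-1.0, 0.0, -0.0]] [-0.5   0.4   0.01  1.18 -0.   -0.64] [-0.45895635 -0.47249504  0.03546247]
```

View pics/w1.png

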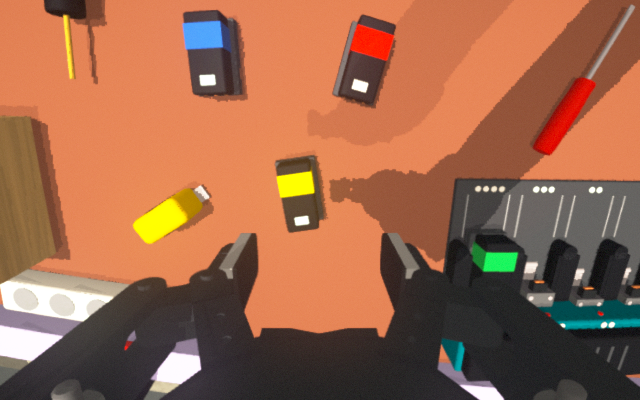

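Wrist view: red (365,60), blue (208,55), yellow (298,193), green (494,260); apron corner (455,180). Next: zoomed crops and a second view over the station.

```bash
python3 - <<'E'
from h import *
a=cv2.imread('pics/w1.png')
def c(x,y,w=75,h=105):
    return cv2.resize(a[max(0,y):y+h,x:x+w],None,fx=5,fy=5,interpolation=cv2.INTER_CUBIC)
m=np.hstack([c(330,8,72,105),c(175,2,72,105)]); cv2.imwrite('pics/z1.png',cv2.resize(m,None,fx=1,fy=1))
cv2.imwrite('pics/z2.png',c(265,145,70,95))
plan([((600,120,440),7.7)])
E
```

```text
leg [600. 120. 440.] 7.7 rows 6
  rows 5 end t [-0.0013, 0.2752, 0.0732] rot [0.3, -0.02, -0.01] per row [-0.0003, 0.055, 0.0146]
  rows 1 end t [-0.0003, 0.0551, 0.0144] rot [0.06, -0.0, -0.0] per row [-0.0003, 0.0551, 0.0144]
```

View pics/z1.png

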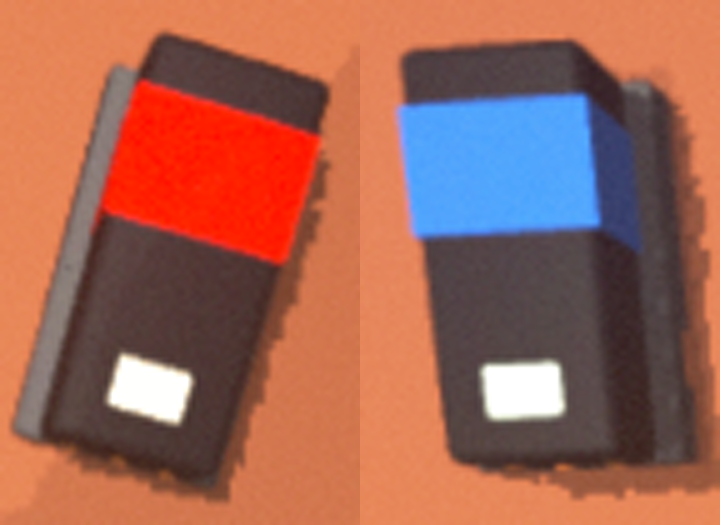

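View pics/z2.png

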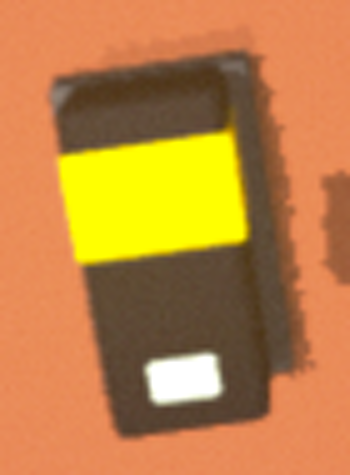

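```bash
cat > m1.py <<'E'
from h import *; import pickle
s=pickle.load(open('w1.pkl','rb'))
Q={'red':((330,8),[(140,82),(320,137),(280,264),(104,210)],(150,388),[(160,35),(328,85),(215,478),(45,428)]),
'blue':((175,2),[(40,105),(225,95),(240,228),(57,238)],(162,390),[(42,50),(215,42),(250,462),(92,458)]),
'yellow':((265,145),[(62,155),(230,132),(247,240),(78,263)],(184,378),[(65,85),(222,65),(268,415),(118,436)])}
for n,(o,t,k,b) in Q.items():
    f=lambda p,z:onplane(s,(np.array(p)+0.0)/5+np.array(o)-0.4,z)[:2]
    T=[f(p,50.3) for p in t]; kk=f(k,51); B=[f(p,50) for p in b]
    tc=np.mean(T,0); ax=(T[2]+T[3]-T[0]-T[1]); lat=(T[1]+T[2]-T[0]-T[3]) # image right = +y
    y1=np.degrees(np.arctan2(ax[1],ax[0])); y2=np.degrees(np.arctan2(lat[1],lat[0]))-90; d=kk-tc
    y3=np.degrees(np.arctan2(d[1],d[0])); bx=(B[2]+B[3]-B[0]-B[1])/2; bc=np.mean(B,0)
    print(n,'tape',tc.round(1),'w',np.linalg.norm(lat/2).round(1),'len',np.linalg.norm(ax/2).round(1),'yaw',y1.round(1),y2.round(1),y3.round(1),np.degrees(np.arctan2(bx[1],bx[0])).round(1),'key d',np.linalg.norm(d).round(1),'body c',bc.round(1),'L',np.linalg.norm(bx).round(1))
E
python3 m1.py
```

```text
red tape [ 417.1 -181.8] w 39.9 len 26.4 yaw -7.6 -7.3 -7.0 -7.1 key d 45.5 body c [ 435.2 -184. ] L 83.1
blue tape [ 434.6 -361.6] w 39.9 len 26.5 yaw 10.9 10.1 9.7 9.7 key d 45.6 body c [ 452.6 -358.6] L 84.1
yellow tape [ 583.4 -243.4] w 40.6 len 26.6 yaw 15.4 16.1 16.2 14.9 key d 45.7 body c [ 597.1 -238.1] L 88.2
```

Call:
move_arm(increments=[{"translation": [0,0.33,0.088],"delta_rot": [0,0,0],"jaw": 0.06},{"translation": [0,0.33,0.088],"delta_rot": [0,0,0],"jaw": 0.06},{"translation": [0,0.33,0.088],"delta_rot": [0,0,0],"jaw": 0.06},{"translation": [0,0.33,0.088],"delta_rot": [0,0,0],"jaw": 0.06},{"translation": [0,0.33,0.088],"delta_rot": [0,0,0],"jaw": 0.06}])

```text
clock: 3.28
tcp_pos: [595.8, 92.2, 438.9]
tool_rot: [[0.0, -0.139, 0.99], [-0.0, 0.99, 0.139], [-1.0, -0.0, 0.0]]
ft_force: [1.9, -0.5, 0.3]
opening: 0.707
```

Call:
move_arm(increments=[{"translation": [0,0,0],"delta_rot": [0,0,0],"jaw": 0.06},{"translation": [0,0,0],"delta_rot": [0,0,0],"jaw": 0.06}])

```text
clock: 3.52
tcp_pos: [595.8, 90.6, 438.6]
tool_rot: [[-0.0, -0.141, 0.99], [-0.001, 0.99, 0.141], [-1.0, -0.001, -0.0]]
ft_force: [0.1, -0.1, -0.2]
opening: 0.702
```

```bash
python3 - <<'E'
from h import *
s=snap('wrist','w2.png'); import pickle
pickle.dump(s,open('w2.pkl','wb'))
st=arm.read_state();print(st['clock'],np.round(st['tcp_pos'],1),np.round(st['tool_rot'],3).tolist(),np.round(st['joint_positions'],2),st['ft_force'])
E
```

```text
3.575 [595.8  89.9 438.6] [[-0.0, -0.14, 0.99], [-0.0, 0.99, 0.14], [-1.0, -0.0, -0.0]] [ 0.03  0.41  0.01  1.18 -0.   -0.11] [-0.08976485 -0.95468972 -0.50951785]
```

View pics/w2.png

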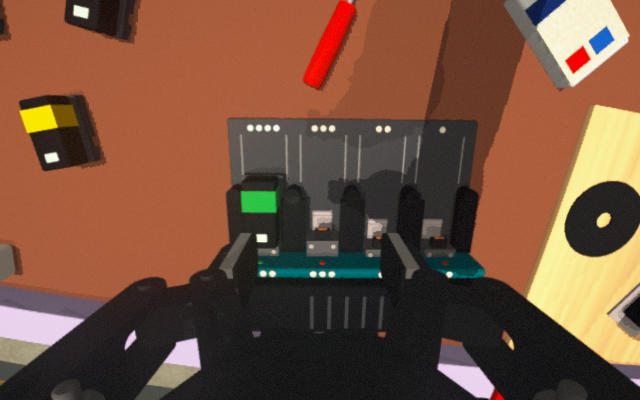

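Station view: apron front edge row ~120 from (229,119) to (476,121), dots at row 128, guide lines at columns 242…463. Zooming.

```bash
python3 - <<'E'
from h import *
a=cv2.imread('pics/w2.png')
cv2.imwrite('pics/z3.png',cv2.resize(a[110:285,222:484],None,fx=3,fy=3,interpolation=cv2.INTER_CUBIC))
g=cv2.cvtColor(a,cv2.COLOR_BGR2GRAY).astype(float)
from scipy.signal import find_peaks
for r in (140,150,160,170,178):
    p=g[r-2:r+3,225:480].mean(0); pk,_=find_peaks(p,prominence=12); print(r,(pk+225).tolist())
E
```

```text
140 [241, 286, 300, 345, 359, 405, 419, 463]
150 [241, 286, 300, 345, 359, 404, 418, 462]
160 [242, 286, 300, 345, 359, 403, 417, 461]
170 [242, 286, 300, 344, 358, 402, 416, 460]
178 [280, 287, 300, 344, 358, 402, 415, 458]
```

View pics/z3.png

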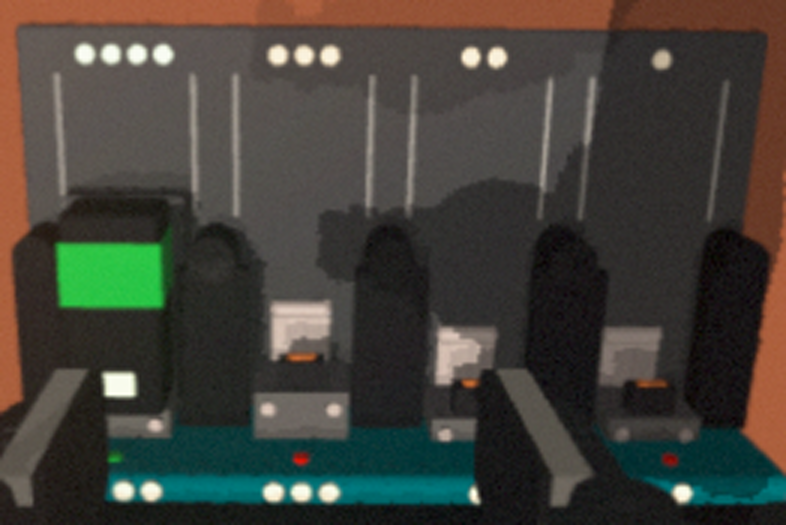

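```bash
cat > m2.py <<'E'
from h import *; import pickle
s=pickle.load(open('w2.pkl','rb')); g=cv2.cvtColor(s['im'],cv2.COLOR_BGR2GRAY).astype(float)
seeds=[241.5,286,300,345,359,404,418,462]
L=[]
for k,x0 in enumerate(seeds):
    P=[]; x=x0
    for r in range(139,173):
        w=g[r,int(round(x))-4:int(round(x))+5]; w=np.clip(w-np.percentile(w,60),0,None)
        if w.sum()<5: continue
        xc=int(round(x))-4+(w*np.arange(9)).sum()/w.sum(); x=0.7*x+0.3*xc
        P.append(onplane(s,(xc,r),10)[:2])
    P=np.array(P); vx=cv2.fitLine(P.astype(np.float32),cv2.DIST_HUBER,0,.01,.01).ravel()
    a=np.degrees(np.arctan2(vx[1],vx[0])); a=a if abs(a)<90 else a-180*np.sign(a)
    L.append((P.mean(0),a)); print(k,P.mean(0).round(1),a.round(2))
# front edge by gradient
E=[]
for c in range(236,470,3):
    col=s['im'][105:135,c].astype(float); v=col[:,2]-col[:,0]; # red-blue: orange vs grey
    d=np.diff(np.convolve(v,np.ones(3)/3,'valid')); i=np.argmin(d)
    E.append(onplane(s,(c,105+i+1.5),10)[:2])
E=np.array(E); vx=cv2.fitLine(E.astype(np.float32),cv2.DIST_HUBER,0,.01,.01).ravel()
ea=np.degrees(np.arctan2(vx[1],vx[0]))%180-90
print('edge',vx[2:],ea)
yaw=np.mean([a for _,a in L]); print('mean line yaw',yaw)
for ya in (yaw,ea):
    q=np.radians(ya);X=np.array([np.cos(q),np.sin(q)]);Y=np.array([-X[1],X[0]])
    lat=np.array([p@Y for p,_ in L]); print('lat',lat.round(1),'mids',((lat[0::2]+lat[1::2])/2).round(1)); print('edge along',(vx[2:]@X).round(1), 'edge lat', np.round([E[0]@Y,E[-1]@Y],1))
E
python3 m2.py
```

```text
0 [601.8  -9.6] 7.48
1 [593.7  47.7] 7.74
2 [591.2  65.5] 7.67
3 [583.1 122.9] 7.8
4 [580.5 140.7] 7.57
5 [572.2 198.1] 7.62
6 [569.7 215.8] 7.63
7 [561.3 273.2] 7.77
edge [533.24475 140.94215] 7.5544662
mean line yaw 7.6604085
lat [-89.8 -31.8 -13.9  44.1  62.1 120.1 138.  196. ] mids [-60.8  15.1  91.1 167. ]
edge along 547.3 edge lat [-94.1 197.8]
lat [-88.7 -30.7 -12.8  45.2  63.2 121.2 139.1 197.1] mids [-59.7  16.2  92.2 168.1]
edge along 547.1 edge lat [-93.1 198.8]
```

```bash
python3 - <<'E'
from h import *
plan([((413,-181.2,310),-7.2),((413,-181.2,197),-7.2)])
E
```

```text
leg [ 413.  -181.2  310. ] -7.2 rows 6
  rows 5 end t [0.1073, -0.2022, -0.1825] rot [12.72, -0.01, 0.02] per row [0.0215, -0.0404, -0.0365]
  rows 1 end t [0.0214, -0.0475, -0.0267] rot [2.54, -0.0, 0.0] per row [0.0214, -0.0475, -0.0267]
leg [ 413.  -181.2  197. ] -7.2 rows 2
  rows 2 end t [0.113, 0.0, 0.0] rot [0.0, 0.0, 0.0] per row [0.0565, 0.0, 0.0]
```

Call:
move_arm(increments=[{"translation": [0.107,-0.202,-0.182],"delta_rot": [12.7,0,0],"jaw": 0.065},{"translation": [0.107,-0.202,-0.182],"delta_rot": [12.7,0,0],"jaw": 0.065},{"translation": [0.107,-0.202,-0.182],"delta_rot": [12.7,0,0],"jaw": 0.065},{"translation": [0.107,-0.202,-0.182],"delta_rot": [12.7,0,0],"jaw": 0.065},{"translation": [0.107,-0.202,-0.182],"delta_rot": [12.7,0,0],"jaw": 0.065}])

```text
clock: 4.2
tcp_pos: [442.1, -137.9, 331.0]
tool_rot: [[-0.001, 0.084, 0.996], [-0.0, 0.996, -0.084], [-1.0, -0.0, -0.001]]
ft_force: [0.7, 0.1, -0.3]
opening: 0.763
```

Call:
move_arm(increments=[{"translation": [0.021,-0.048,-0.027],"delta_rot": [2.5,0,0],"jaw": 0.065},{"translation": [0.021,-0.048,-0.027],"delta_rot": [2.5,0,0],"jaw": 0.065},{"translation": [0.021,-0.048,-0.027],"delta_rot": [2.5,0,0],"jaw": 0.065}])

```text
clock: 4.58
tcp_pos: [413.5, -181.7, 311.0]
tool_rot: [[0.001, 0.125, 0.992], [0.0, 0.992, -0.125], [-1.0, 0.0, 0.001]]
ft_force: [-0.1, 0.4, 0.8]
opening: 0.762
```

```bash
python3 - <<'E'
from h import *
s=snap('wrist','w3.png')
plan([((413,-181.2,197),-7.2)])
for x in (-43,43):
  for y in (-20,20):
    a=np.radians(-7.2);c=np.array([434.8,-184.0])+[x*np.cos(a)-y*np.sin(a),x*np.sin(a)+y*np.cos(a)]
    print(x,y,proj(s,[*c,50]).round(0))
E
```

```text
leg [ 413.  -181.2  197. ] -7.2 rows 2
  rows 2 end t [0.1142, -0.0002, -0.0011] rot [0.12, 0.05, 0.01] per row [0.0571, -0.0001, -0.0006]
-43 -20 [293. 170.]
-43 20 [346. 170.]
43 -20 [295. 272.]
43 20 [343. 272.]
```

View pics/w3.png

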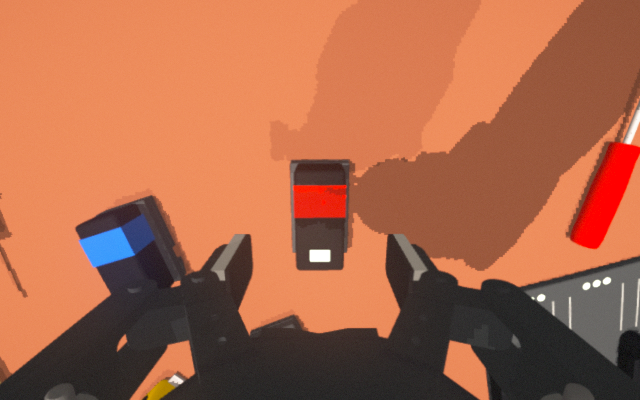

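Red is centred between the fingers (320,215), square, and agrees with the prediction. Now I'll descend and grip it.

Call:
move_arm(increments=[{"translation": [0.06,0,-0.001],"delta_rot": [0,0,0],"jaw": 0.065},{"translation": [0.1,0,-0.001],"delta_rot": [0,0,0],"jaw": 0.065},{"translation": [0.114,0,-0.001],"delta_rot": [0,0,0],"jaw": 0.065},{"translation": [0.114,0,-0.001],"delta_rot": [0,0,0],"jaw": 0.03},{"translation": [0.114,0,-0.001],"delta_rot": [0,0,0],"jaw": 0.03}], squeeze=50)

```text
clock: 5.25
tcp_pos: [413.9, -180.7, 198.0]
tool_rot: [[0.002, 0.121, 0.993], [-0.001, 0.993, -0.121], [-1.0, -0.001, 0.002]]
ft_force: [-0.1, -0.1, -3.8]
opening: 0.455
```

Call:
move_arm(increments=[{"translation": [0,0,0],"delta_rot": [0,0,0],"jaw": 0.03},{"translation": [0,0,0],"delta_rot": [0,0,0],"jaw": 0.03},{"translation": [-0.04,0,0],"delta_rot": [0,0,0],"jaw": 0.03},{"translation": [-0.09,0,0],"delta_rot": [0,0,0],"jaw": 0.03},{"translation": [-0.09,0,0],"delta_rot": [0,0,0],"jaw": 0.03}])

```text
clock: 5.88
tcp_pos: [414.4, -181.5, 290.0]
tool_rot: [[0.006, 0.122, 0.993], [-0.004, 0.993, -0.122], [-1.0, -0.003, 0.007]]
ft_force: [0.4, -0.1, -3.6]
opening: 0.459
```

```bash
python3 - <<'E'
from h import *
s=snap('wrist','w4.png')
a=np.radians(7.66);X=np.array([np.cos(a),np.sin(a)]);Y=np.array([-X[1],X[0]])
for al in (560,): 
  g=X*(al-22)+Y*167.0; print(g)
  plan([((*g,287),7.66)])
E
```

```text
[510.93900526 237.22211723]
leg [510.9 237.2 287. ] 7.66 rows 8
  rows 5 end t [0.0002, 0.2668, 0.0286] rot [-9.16, 0.12, 0.08] per row [0.0, 0.0534, 0.0057]
  rows 3 end t [0.0003, 0.1553, 0.0424] rot [-5.5, 0.07, 0.05] per row [0.0001, 0.0518, 0.0141]
```

View pics/w4.png

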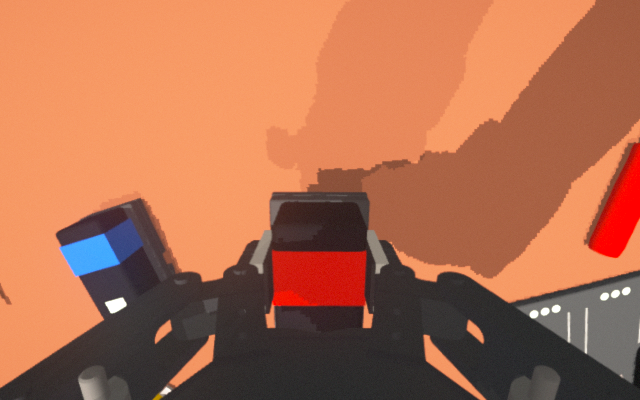

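Call:
move_arm(increments=[{"translation": [0,0.267,0.029],"delta_rot": [-9.2,0.1,0.1],"jaw": 0.03},{"translation": [0,0.267,0.029],"delta_rot": [-9.2,0.1,0.1],"jaw": 0.03},{"translation": [0,0.267,0.029],"delta_rot": [-9.2,0.1,0.1],"jaw": 0.03},{"translation": [0,0.267,0.029],"delta_rot": [-9.2,0.1,0.1],"jaw": 0.03},{"translation": [0,0.267,0.029],"delta_rot": [-9.2,0.1,0.1],"jaw": 0.03}])

```text
clock: 6.55
tcp_pos: [473.5, 84.1, 284.7]
tool_rot: [[-0.005, -0.043, 0.999], [0.003, 0.999, 0.043], [-1.0, 0.003, -0.005]]
ft_force: [0.1, -0.6, -3.0]
opening: 0.456
```

Call:
move_arm(increments=[{"translation": [0.01,0.155,0.042],"delta_rot": [-5.6,0.1,0],"jaw": 0.03},{"translation": [0.02,0.155,0.042],"delta_rot": [-5.6,0.1,0],"jaw": 0.03},{"translation": [0.04,0.155,0.042],"delta_rot": [-5.6,0.1,0],"jaw": 0.03},{"translation": [0.05,0.155,0.042],"delta_rot": [-5.6,0.1,0],"jaw": 0.03},{"translation": [0.05,0.155,0.042],"delta_rot": [-5.6,0.1,0],"jaw": 0.03}])

```text
clock: 7.18
tcp_pos: [508.6, 236.8, 234.3]
tool_rot: [[-0.009, -0.136, 0.991], [-0.001, 0.991, 0.136], [-1.0, 0.001, -0.009]]
ft_force: [-0.2, 0.0, -3.5]
opening: 0.46
```

```bash
cat >> h.py <<'E'
A0=np.radians(7.66);SX=np.array([np.cos(A0),np.sin(A0)]);SY=np.array([-SX[1],SX[0]])
BAY={1:167.0,2:91.1,3:15.1}; BX=660.3
def where():
    st=arm.read_state();p=np.array(st['tcp_pos']);R=np.array(st['tool_rot'])
    yaw=np.degrees(np.arctan2(R[1,2],R[0,2])); f=np.array(st['ft_force'])
    print('clk',round(st['clock'],2),'along-BX',round(p[:2]@SX-BX,2),'lat',round(p[:2]@SY,2),'z',round(p[2],2),'yaw-7.66',round(yaw-7.66,2),'tilt',R[2,1:].round(4),'F along/lat/z',round(f[:2]@SX,2),round(f[:2]@SY,2),round(f[2],2),'open',round(float(st['opening']),3))
    return p,R
E
python3 - <<'E'
from h import *
s=snap('wrist','w5.png');t=snap('side','s5.png');where()
cv2.imwrite('pics/s5z.png',cv2.resize(t['im'][150:270,190:350],None,fx=4,fy=4,interpolation=cv2.INTER_CUBIC))
E
```

```text
clk 7.28 along-BX -123.56 lat 166.41 z 236.36 yaw-7.66 0.07 tilt [ 0.0015 -0.0049] F along/lat/z 0.59 -0.16 -3.58 open 0.458
```

View pics/w5.png

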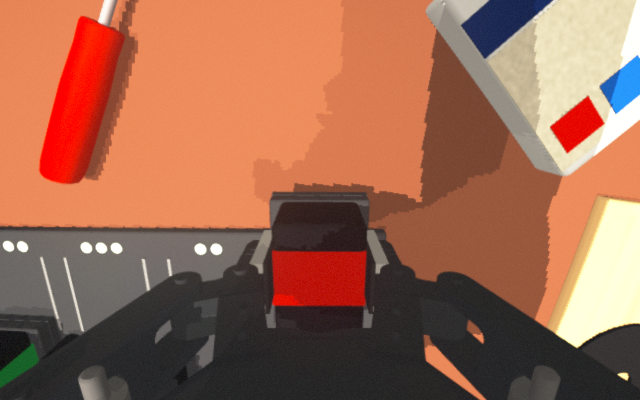

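View pics/s5z.png

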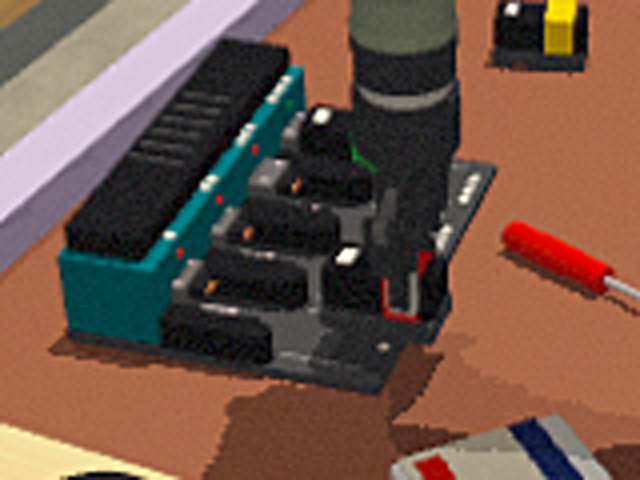

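Red is held square over bay 1's single dot, in front of the mouth. I'll lower it onto the apron.

Call:
move_arm(increments=[{"translation": [0.012,0.0006,0],"delta_rot": [0,0,0],"jaw": 0.03},{"translation": [0.02,0.0006,0],"delta_rot": [0,0,0],"jaw": 0.03},{"translation": [0.025,0.0006,0],"delta_rot": [0,0,0],"jaw": 0.03},{"translation": [0.027,0.0006,0],"delta_rot": [0,0,0],"jaw": 0.03},{"translation": [0.027,0.0006,0],"delta_rot": [0,0,0],"jaw": 0.03}])

```text
clock: 7.9
tcp_pos: [510.0, 238.2, 209.8]
tool_rot: [[-0.004, -0.136, 0.991], [0.002, 0.991, 0.136], [-1.0, 0.002, -0.003]]
ft_force: [0.3, -0.0, -3.5]
opening: 0.457
```

```bash
python3 - <<'E'
from h import *
where()
E
```

```text
clk 7.9 along-BX -123.11 lat 168.11 z 209.85 yaw-7.66 0.15 tilt [ 0.0021 -0.0033] F along/lat/z 0.32 -0.06 -3.48 open 0.457
```

```bash
python3 - <<'E'
from h import *
for i in range(3):
    cams.snapshot('side'); where()
E
```

```text
clk 7.95 along-BX -123.0 lat 168.14 z 210.03 yaw-7.66 0.15 tilt [ 0.0021 -0.0029] F along/lat/z 0.01 -0.77 -2.96 open 0.462
clk 8.0 along-BX -122.98 lat 168.17 z 210.11 yaw-7.66 0.15 tilt [ 0.0022 -0.0028] F along/lat/z 0.48 0.02 -3.4 open 0.457
clk 8.05 along-BX -122.95 lat 168.18 z 210.17 yaw-7.66 0.15 tilt [ 0.0022 -0.0027] F along/lat/z -0.88 -0.01 -3.07 open 0.462
```

Call:
move_arm(increments=[{"translation": [0.001,-0.0012,0.006],"delta_rot": [0.15,0,0],"jaw": 0.03},{"translation": [0.0015,-0.0012,0.014],"delta_rot": [0.15,0,0],"jaw": 0.03},{"translation": [0.0018,-0.0012,0.022],"delta_rot": [0.15,0,0],"jaw": 0.03},{"translation": [0.0018,-0.0012,0.03],"delta_rot": [0.15,0,0],"jaw": 0.03},{"translation": [0.0018,-0.0012,0.036],"delta_rot": [0.15,0,0],"jaw": 0.03}])

```text
clock: 8.68
tcp_pos: [546.6, 242.0, 208.0]
tool_rot: [[-0.003, -0.133, 0.991], [0.002, 0.991, 0.133], [-1.0, 0.002, -0.003]]
ft_force: [-0.5, -0.6, -1.9]
opening: 0.46
```

```bash
python3 - <<'E'
from h import *
s=snap('wrist','w6.png');t=snap('side','s6.png');where()
cv2.imwrite('pics/s6z.png',cv2.resize(t['im'][170:260,210:310],None,fx=6,fy=6,interpolation=cv2.INTER_CUBIC))
E
```

```text
clk 8.78 along-BX -86.26 lat 166.96 z 208.03 yaw-7.66 -0.01 tilt [ 0.0022 -0.0023] F along/lat/z -0.06 0.46 -2.41 open 0.459
```

View pics/s6z.png

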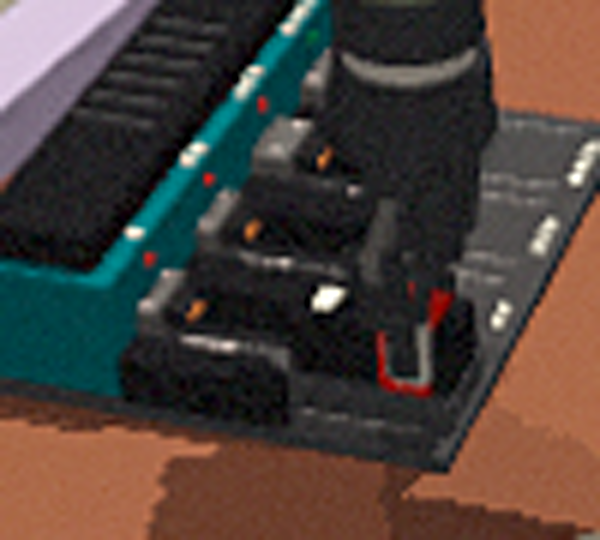

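The nose is entering bay 1's mouth squarely and nothing binds. On with the slide.

Call:
move_arm(increments=[{"translation": [0,0,0.004],"delta_rot": [0,0,0],"jaw": 0.03},{"translation": [0,0,0.008],"delta_rot": [0,0,0],"jaw": 0.03},{"translation": [0,0,0.012],"delta_rot": [0,0,0],"jaw": 0.03},{"translation": [0,0,0.016],"delta_rot": [0,0,0],"jaw": 0.03},{"translation": [0,0,0.02],"delta_rot": [0,0,0],"jaw": 0.03}])

```text
clock: 9.4
tcp_pos: [566.0, 244.6, 208.0]
tool_rot: [[-0.003, -0.133, 0.991], [0.002, 0.991, 0.133], [-1.0, 0.002, -0.003]]
ft_force: [-0.7, -0.8, -0.3]
opening: 0.457
```

```bash
python3 - <<'E'
from h import *
where()
E
```

```text
clk 9.4 along-BX -66.77 lat 167.01 z 208.04 yaw-7.66 -0.0 tilt [ 0.0021 -0.0029] F along/lat/z -0.83 -0.72 -0.27 open 0.457
```

Call:
move_arm(increments=[{"translation": [0,0,0.004],"delta_rot": [0,0,0],"jaw": 0.03},{"translation": [0,0,0.008],"delta_rot": [0,0,0],"jaw": 0.03},{"translation": [0,0,0.012],"delta_rot": [0,0,0],"jaw": 0.03},{"translation": [0,0,0.016],"delta_rot": [0,0,0],"jaw": 0.03},{"translation": [0,0,0.02],"delta_rot": [0,0,0],"jaw": 0.03}])

```text
clock: 10.02
tcp_pos: [585.8, 247.3, 208.0]
tool_rot: [[-0.003, -0.133, 0.991], [0.002, 0.991, 0.133], [-1.0, 0.002, -0.003]]
ft_force: [-1.4, 0.2, 0.5]
opening: 0.458
```

```bash
python3 - <<'E'
from h import *
s=snap('wrist','w7.png');t=snap('side','s7.png');where()
cv2.imwrite('pics/s7z.png',cv2.resize(t['im'][170:260,210:310],None,fx=6,fy=6,interpolation=cv2.INTER_CUBIC))
E
```

```text
clk 10.12 along-BX -46.45 lat 166.97 z 207.93 yaw-7.66 -0.01 tilt [ 0.0022 -0.0022] F along/lat/z 0.51 0.24 0.3 open 0.459
```

View pics/s7z.png

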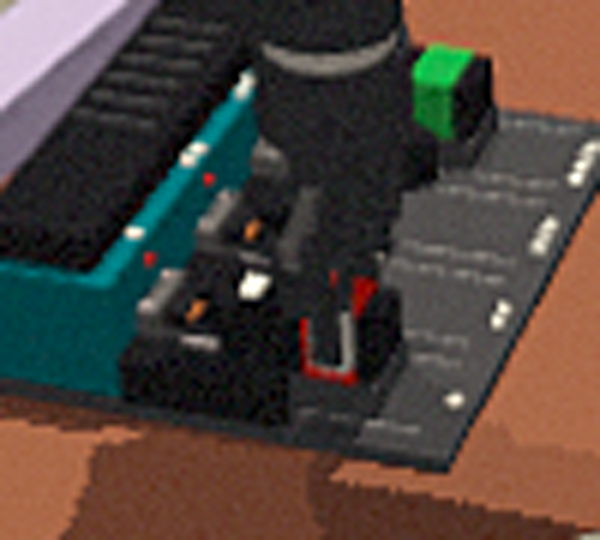

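Call:
move_arm(increments=[{"translation": [0,0,0],"delta_rot": [0,0,0],"jaw": 0.065},{"translation": [0,0,0],"delta_rot": [0,0,0],"jaw": 0.065},{"translation": [-0.045,0,0],"delta_rot": [0,0,0],"jaw": 0.065},{"translation": [-0.045,0,-0.025],"delta_rot": [0,0,0],"jaw": 0.06},{"translation": [-0.045,0,-0.052],"delta_rot": [0,0,0],"jaw": 0.0}])

```text
clock: 10.75
tcp_pos: [533.8, 240.2, 253.8]
tool_rot: [[-0.002, -0.133, 0.991], [0.002, 0.991, 0.133], [-1.0, 0.002, -0.001]]
ft_force: [0.1, 0.2, 0.2]
opening: 0.503
```

Call:
move_arm(increments=[{"translation": [0,0,0],"delta_rot": [0,0,0],"jaw": 0.0},{"translation": [0,0,0],"delta_rot": [0,0,0],"jaw": 0.0},{"translation": [0,0,0],"delta_rot": [0,0,0],"jaw": 0.0},{"translation": [0,0,0],"delta_rot": [0,0,0],"jaw": 0.0}])

```text
clock: 11.25
tcp_pos: [534.7, 240.3, 252.9]
tool_rot: [[-0.003, -0.133, 0.991], [0.002, 0.991, 0.133], [-1.0, 0.002, -0.003]]
ft_force: [-0.3, -0.6, 0.9]
opening: 0.003
```

```bash
python3 - <<'E'
from h import *
s=snap('wrist','w8.png');where()
E
```

```text
clk 11.3 along-BX -98.5 lat 166.85 z 252.86 yaw-7.66 -0.01 tilt [ 0.0021 -0.003 ] F along/lat/z -0.68 -0.58 -0.34 open 0.003
```

View pics/w8.png

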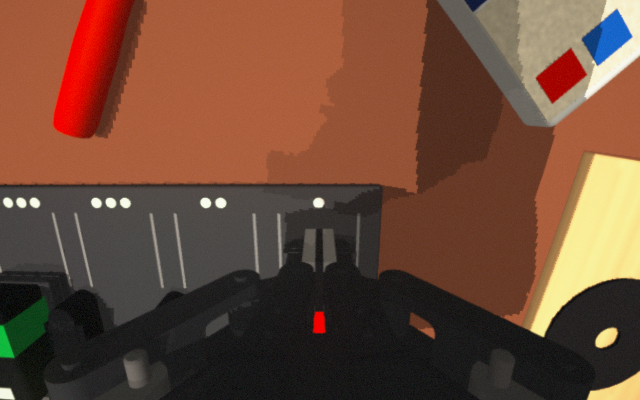

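Fingers are shut and in line with bay 1's dot (col 319). I'll go down behind the tail and come up to it.

Call:
move_arm(increments=[{"translation": [0.03,0,0],"delta_rot": [0,0,0],"jaw": 0.0},{"translation": [0.047,0,0],"delta_rot": [0,0,0],"jaw": 0.0},{"translation": [0.053,0,0.003],"delta_rot": [0,0,0],"jaw": 0.0},{"translation": [0.053,0,0.009],"delta_rot": [0,0,0],"jaw": 0.0},{"translation": [0.053,0,0.013],"delta_rot": [0,0,0],"jaw": 0.0}])

```text
clock: 11.92
tcp_pos: [547.9, 242.3, 200.8]
tool_rot: [[-0.002, -0.133, 0.991], [0.002, 0.991, 0.133], [-1.0, 0.002, -0.001]]
ft_force: [-0.0, 0.1, 0.3]
opening: -0.001
```

Call:
move_arm(increments=[{"translation": [0,0,0.002],"delta_rot": [0,0,0],"jaw": 0.0},{"translation": [0,0,0.004],"delta_rot": [0,0,0],"jaw": 0.0},{"translation": [0,0,0.006],"delta_rot": [0,0,0],"jaw": 0.0},{"translation": [0,0,0.008],"delta_rot": [0,0,0],"jaw": 0.0},{"translation": [0,0,0.01],"delta_rot": [0,0,0],"jaw": 0.0}])

```text
clock: 12.55
tcp_pos: [556.6, 243.4, 199.9]
tool_rot: [[-0.004, -0.133, 0.991], [0.002, 0.991, 0.133], [-1.0, 0.002, -0.004]]
ft_force: [-1.7, -0.3, 0.8]
opening: 0.001
```

```bash
python3 - <<'E'
from h import *
where()
t=snap('side')
cv2.imwrite('pics/s9z.png',cv2.resize(t['im'][170:260,210:310],None,fx=6,fy=6,interpolation=cv2.INTER_CUBIC))
E
```

```text
clk 12.55 along-BX -76.24 lat 167.01 z 199.91 yaw-7.66 -0.0 tilt [ 0.0021 -0.0037] F along/lat/z -1.68 -0.07 0.75 open 0.001
```

View pics/s9z.png

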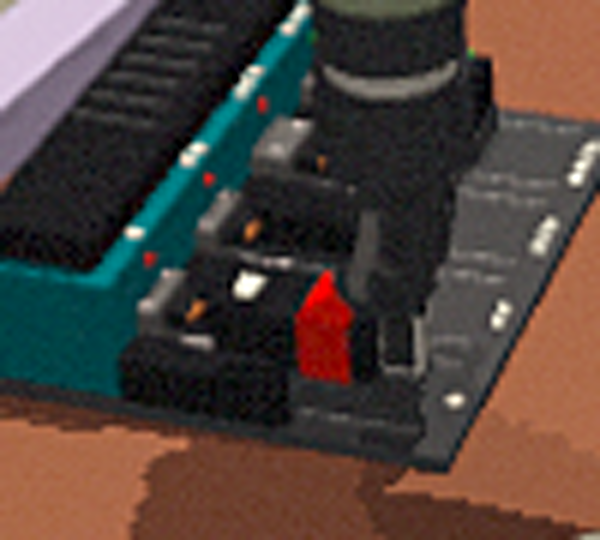

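Call:
move_arm(increments=[{"translation": [0,0,0.001],"delta_rot": [0,0,0],"jaw": 0.0},{"translation": [0,0,0.002],"delta_rot": [0,0,0],"jaw": 0.0},{"translation": [0,0,0.003],"delta_rot": [0,0,0],"jaw": 0.0},{"translation": [0,0,0.004],"delta_rot": [0,0,0],"jaw": 0.0},{"translation": [0,0,0.005],"delta_rot": [0,0,0],"jaw": 0.0}])

```text
clock: 13.22
tcp_pos: [561.7, 244.1, 199.9]
tool_rot: [[-0.004, -0.133, 0.991], [0.002, 0.991, 0.133], [-1.0, 0.002, -0.003]]
ft_force: [-0.1, -1.1, -0.0]
opening: -0.002
```

Call:
move_arm(increments=[{"translation": [0,0,0.001],"delta_rot": [0,0,0],"jaw": 0.0},{"translation": [0,0,0.002],"delta_rot": [0,0,0],"jaw": 0.0},{"translation": [0,0,0.003],"delta_rot": [0,0,0],"jaw": 0.0},{"translation": [0,0,0.004],"delta_rot": [0,0,0],"jaw": 0.0}])

```text
clock: 13.72
tcp_pos: [565.7, 244.6, 199.9]
tool_rot: [[-0.004, -0.133, 0.991], [0.002, 0.991, 0.133], [-1.0, 0.002, -0.003]]
ft_force: [-1.0, -0.7, -0.5]
opening: -0.0
```

```bash
python3 - <<'E'
from h import *
where()
E
```

```text
clk 13.72 along-BX -67.09 lat 167.01 z 199.9 yaw-7.66 -0.0 tilt [ 0.0021 -0.0033] F along/lat/z -1.05 -0.61 -0.51 open -0.0
```

Call:
move_arm(increments=[{"translation": [0,0,0.001],"delta_rot": [0,0,0],"jaw": 0.0},{"translation": [0,0,0.002],"delta_rot": [0,0,0],"jaw": 0.0},{"translation": [0,0,0.003],"delta_rot": [0,0,0],"jaw": 0.0},{"translation": [0,0,0.004],"delta_rot": [0,0,0],"jaw": 0.0}])

```text
clock: 14.22
tcp_pos: [569.6, 245.1, 199.9]
tool_rot: [[-0.003, -0.133, 0.991], [0.002, 0.991, 0.133], [-1.0, 0.002, -0.003]]
ft_force: [-1.9, -0.3, -0.2]
opening: -0.001
```

Call:
move_arm(increments=[{"translation": [0,0,0.001],"delta_rot": [0,0,0],"jaw": 0.0},{"translation": [0,0,0.002],"delta_rot": [0,0,0],"jaw": 0.0},{"translation": [0,0,0.003],"delta_rot": [0,0,0],"jaw": 0.0},{"translation": [0,0,0.004],"delta_rot": [0,0,0],"jaw": 0.0}])

```text
clock: 14.72
tcp_pos: [573.1, 245.6, 199.9]
tool_rot: [[-0.005, -0.133, 0.991], [0.002, 0.991, 0.133], [-1.0, 0.002, -0.004]]
ft_force: [-3.1, 0.4, 2.1]
opening: -0.004
```

```bash
python3 - <<'E'
from h import *
where()
E
```

```text
clk 14.72 along-BX -59.54 lat 167.03 z 199.9 yaw-7.66 0.0 tilt [ 0.0021 -0.0044] F along/lat/z -3.01 0.8 2.12 open -0.004
```

Call:
move_arm(increments=[{"translation": [0,0,0.001],"delta_rot": [0,0,0],"jaw": 0.0},{"translation": [0,0,0.002],"delta_rot": [0,0,0],"jaw": 0.0},{"translation": [0,0,0.003],"delta_rot": [0,0,0],"jaw": 0.0}])

```text
clock: 15.1
tcp_pos: [576.2, 246.0, 199.9]
tool_rot: [[-0.004, -0.133, 0.991], [0.002, 0.991, 0.133], [-1.0, 0.002, -0.004]]
ft_force: [-5.9, -0.6, 4.1]
opening: 0.0
```

Call:
move_arm(increments=[{"translation": [0,0,0.001],"delta_rot": [0,0,0],"jaw": 0.0},{"translation": [0,0,0.002],"delta_rot": [0,0,0],"jaw": 0.0}])

```text
clock: 15.35
tcp_pos: [577.9, 246.3, 199.9]
tool_rot: [[-0.005, -0.133, 0.991], [0.001, 0.991, 0.133], [-1.0, 0.002, -0.005]]
ft_force: [-6.8, -0.4, 4.8]
opening: -0.002
```

```bash
python3 - <<'E'
from h import *
where()
E
```

```text
clk 15.35 along-BX -54.78 lat 167.04 z 199.87 yaw-7.66 0.01 tilt [ 0.0021 -0.005 ] F along/lat/z -6.8 0.51 4.76 open -0.002
```

Call:
move_arm(increments=[{"translation": [0,0,0.001],"delta_rot": [0,0,0],"jaw": 0.0},{"translation": [0,0,0.002],"delta_rot": [0,0,0],"jaw": 0.0},{"translation": [0,0,0.0027],"delta_rot": [0,0,0],"jaw": 0.0}])

```text
clock: 15.72
tcp_pos: [580.2, 246.6, 199.9]
tool_rot: [[-0.006, -0.133, 0.991], [0.001, 0.991, 0.133], [-1.0, 0.002, -0.006]]
ft_force: [-8.4, -0.9, 5.7]
opening: 0.002
```

```bash
cat >> h.py <<'E'
def look(fn,win=(170,260,210,310)):
    t=snap('side'); a,b,c,d=win
    cv2.imwrite('pics/'+fn,cv2.resize(t['im'][a:b,c:d],None,fx=6,fy=6,interpolation=cv2.INTER_CUBIC))
E
python3 - <<'E'
from h import *
where(); look('s10.png')
E
```

```text
clk 15.72 along-BX -52.42 lat 167.07 z 199.87 yaw-7.66 0.01 tilt [ 0.0021 -0.0058] F along/lat/z -8.49 0.23 5.75 open 0.002
```

View pics/s10.png

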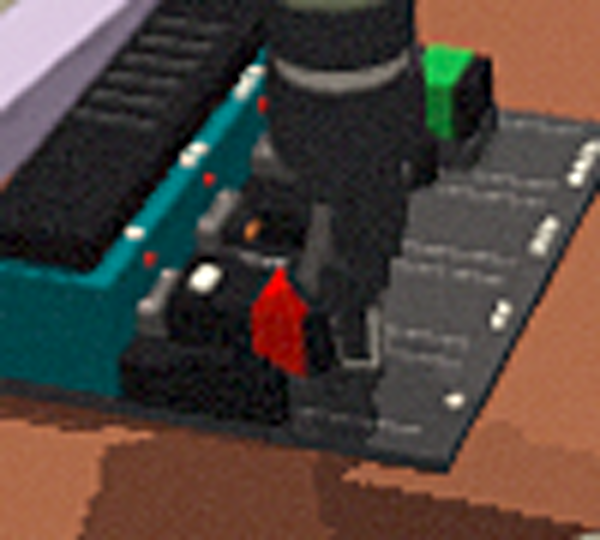

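Bay 1's lamp is still red and the force is rising smoothly. More small steps.

Call:
move_arm(increments=[{"translation": [0,0,0.0006],"delta_rot": [0,0,0],"jaw": 0.0},{"translation": [0,0,0.0012],"delta_rot": [0,0,0],"jaw": 0.0}])

```text
clock: 16.02
tcp_pos: [581.3, 246.7, 199.9]
tool_rot: [[-0.006, -0.133, 0.991], [0.001, 0.991, 0.134], [-1.0, 0.002, -0.006]]
ft_force: [-8.4, -1.0, 6.1]
opening: -0.0
```

```bash
python3 - <<'E'
from h import *
where(); look('s11.png'); where()
E
```

```text
clk 16.02 along-BX -51.32 lat 167.06 z 199.86 yaw-7.66 0.01 tilt [ 0.0021 -0.006 ] F along/lat/z -8.47 0.12 6.06 open -0.0
clk 16.07 along-BX -51.25 lat 167.07 z 199.86 yaw-7.66 0.01 tilt [ 0.0021 -0.0059] F along/lat/z -7.0 0.01 6.29 open -0.002
```

View pics/s11.png

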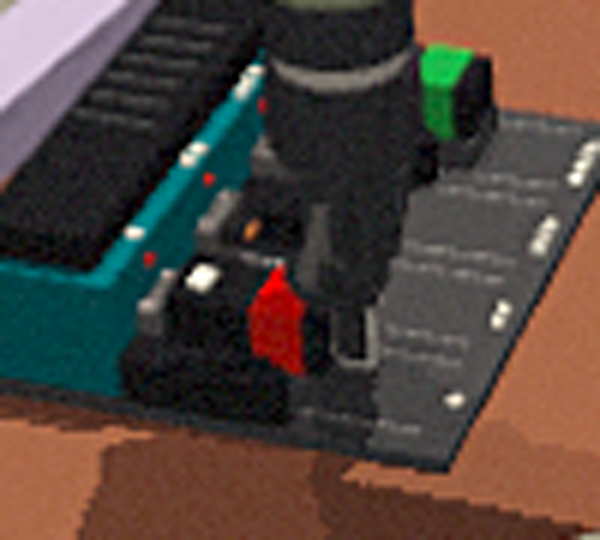

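Call:
move_arm(increments=[{"translation": [0,0,0.0005],"delta_rot": [0,0,0],"jaw": 0.0},{"translation": [0,0,0.001],"delta_rot": [0,0,0],"jaw": 0.0}])

```text
clock: 16.32
tcp_pos: [582.2, 246.9, 199.9]
tool_rot: [[-0.006, -0.134, 0.991], [0.001, 0.991, 0.134], [-1.0, 0.002, -0.006]]
ft_force: [-7.5, -0.5, 6.4]
opening: 0.005
```

```bash
python3 - <<'E'
from h import *
where(); look('s12.png'); where()
E
```

```text
clk 16.32 along-BX -50.4 lat 167.08 z 199.87 yaw-7.66 0.02 tilt [ 0.0021 -0.0062] F along/lat/z -7.52 0.49 6.41 open 0.005
clk 16.38 along-BX -50.36 lat 167.06 z 199.87 yaw-7.66 0.01 tilt [ 0.0021 -0.0061] F along/lat/z -7.76 -0.06 6.87 open 0.001
```

View pics/s12.png

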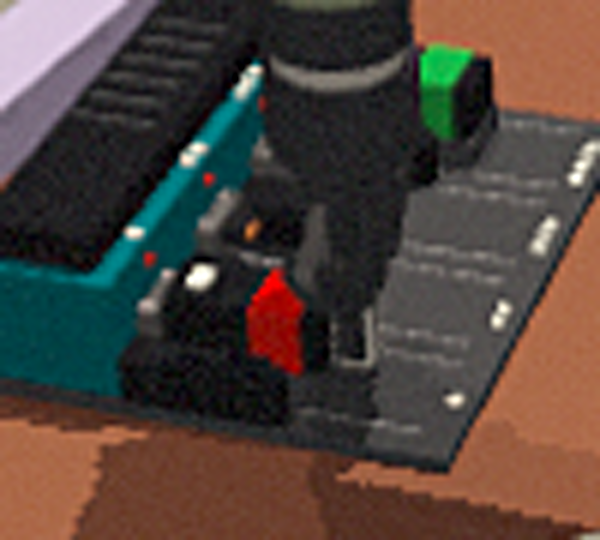

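Call:
move_arm(increments=[{"translation": [0,0,0.0004],"delta_rot": [0,0,0],"jaw": 0.0},{"translation": [0,0,0.0008],"delta_rot": [0,0,0],"jaw": 0.0}])

```text
clock: 16.62
tcp_pos: [583.0, 247.0, 199.8]
tool_rot: [[-0.006, -0.134, 0.991], [0.001, 0.991, 0.134], [-1.0, 0.002, -0.006]]
ft_force: [-8.1, -1.4, 6.6]
opening: 0.006
```

```bash
python3 - <<'E'
from h import *
where(); look('s13.png'); where()
E
```

```text
clk 16.62 along-BX -49.61 lat 167.08 z 199.84 yaw-7.66 0.01 tilt [ 0.0021 -0.0062] F along/lat/z -8.18 -0.27 6.6 open 0.006
clk 16.68 along-BX -49.52 lat 167.07 z 199.84 yaw-7.66 0.01 tilt [ 0.0021 -0.006 ] F along/lat/z -7.86 -0.46 5.59 open -0.005
```

View pics/s13.png

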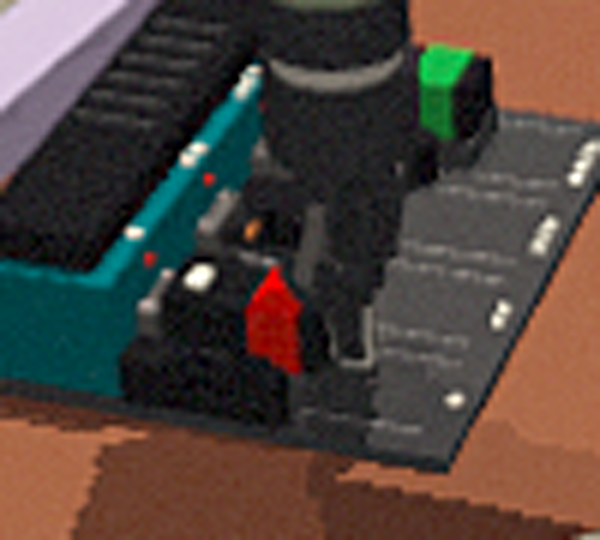

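Call:
move_arm(increments=[{"translation": [0,0,0.0003],"delta_rot": [0,0,0],"jaw": 0.0},{"translation": [0,0,0.0006],"delta_rot": [0,0,0],"jaw": 0.0}])

```text
clock: 16.92
tcp_pos: [583.3, 247.0, 199.8]
tool_rot: [[-0.007, -0.134, 0.991], [0.001, 0.991, 0.134], [-1.0, 0.002, -0.007]]
ft_force: [-9.5, -1.2, 8.1]
opening: -0.004
```

Call:
move_arm(increments=[{"translation": [0,0,0.0003],"delta_rot": [0,0,0],"jaw": 0.0},{"translation": [0,0,0.0006],"delta_rot": [0,0,0],"jaw": 0.0}])

```text
clock: 17.18
tcp_pos: [583.6, 247.1, 199.9]
tool_rot: [[-0.008, -0.134, 0.991], [0.001, 0.991, 0.134], [-1.0, 0.002, -0.008]]
ft_force: [-11.1, -2.0, 8.1]
opening: -0.002
```

```bash
python3 - <<'E'
from h import *
where(); look('s14.png'); where()
E
```

```text
clk 17.18 along-BX -48.97 lat 167.09 z 199.85 yaw-7.66 0.02 tilt [ 0.0021 -0.0076] F along/lat/z -11.23 -0.55 8.06 open -0.002
clk 17.23 along-BX -48.94 lat 167.11 z 199.87 yaw-7.66 0.02 tilt [ 0.0021 -0.0075] F along/lat/z -10.61 -0.19 8.05 open -0.001
```

View pics/s14.png

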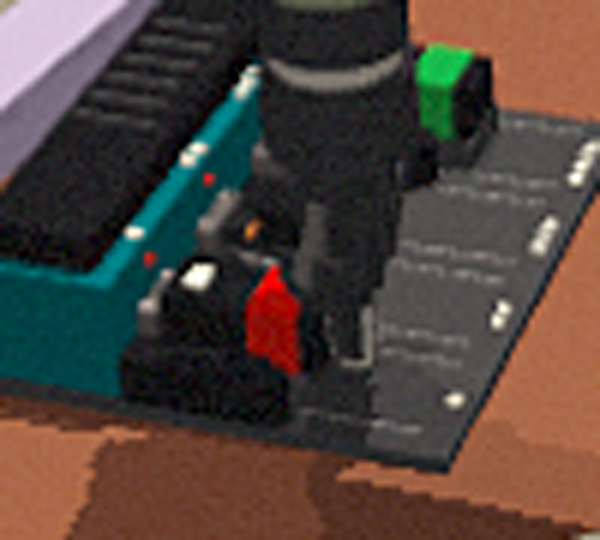

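Resistance is stiffening (8→11 N for 0.3 mm), so red is near the stop. I'll back off and see whether it stays home.

Call:
move_arm(increments=[{"translation": [0,0,-0.003],"delta_rot": [0,0,0],"jaw": 0.0},{"translation": [0,0,-0.008],"delta_rot": [0,0,0],"jaw": 0.0},{"translation": [0,0,-0.014],"delta_rot": [0,0,0],"jaw": 0.0},{"translation": [0,0,-0.02],"delta_rot": [0,0,0],"jaw": 0.0}])

```text
clock: 17.73
tcp_pos: [565.4, 244.5, 200.0]
tool_rot: [[-0.003, -0.133, 0.991], [0.002, 0.991, 0.133], [-1.0, 0.002, -0.003]]
ft_force: [0.5, -0.0, -0.1]
opening: -0.001
```

```bash
python3 - <<'E'
from h import *
where(); look('s15.png'); where()
E
```

```text
clk 17.73 along-BX -67.36 lat 166.97 z 199.96 yaw-7.66 -0.01 tilt [ 0.0021 -0.0025] F along/lat/z 0.52 -0.09 -0.1 open -0.001
clk 17.77 along-BX -68.23 lat 167.02 z 199.82 yaw-7.66 0.01 tilt [ 0.002  -0.0039] F along/lat/z -1.01 0.16 0.24 open 0.0
```

View pics/s15.png

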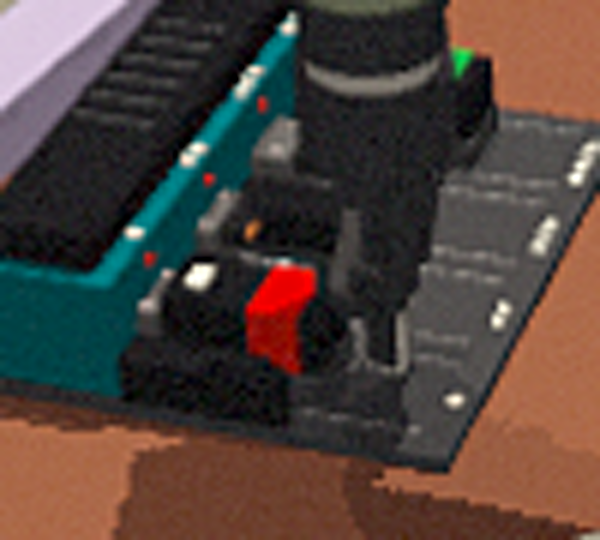

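Red stays home: key (200,273) and tape haven't moved since I withdrew, so it is latched. Yellow is next.

```bash
python3 - <<'E'
from h import *
p,R=where()
plan([((560,244,290),7.66),((580.4,-244.3,300),15.7)])
E
```

```text
clk 17.77 along-BX -68.23 lat 167.02 z 199.82 yaw-7.66 0.01 tilt [ 0.002  -0.0039] F along/lat/z -1.01 0.16 0.24 open 0.0
leg [560. 244. 290.] 7.66 rows 2
  rows 2 end t [-0.0902, 0.0003, -0.0049] rot [0.01, -0.22, -0.11] per row [-0.0451, 0.0002, -0.0024]
leg [ 580.4 -244.3  300. ] 15.7 rows 9
  rows 5 end t [-0.0056, -0.2704, -0.0249] rot [-4.47, 0.0, 0.0] per row [-0.0011, -0.0541, -0.005]
  rows 4 end t [-0.0044, -0.2141, -0.0367] rot [-3.57, 0.0, 0.0] per row [-0.0011, -0.0535, -0.0092]
```

Call:
move_arm(increments=[{"translation": [-0.045,0,-0.003],"delta_rot": [0,0,0],"jaw": 0.0},{"translation": [-0.09,0,-0.005],"delta_rot": [0,-0.2,-0.1],"jaw": 0.065}])

```text
clock: 18.02
tcp_pos: [560.5, 243.6, 290.4]
tool_rot: [[-0.001, -0.133, 0.991], [-0.0, 0.991, 0.133], [-1.0, 0.0, -0.001]]
ft_force: [0.7, 0.4, 0.7]
opening: 0.202
```

Call:
move_arm(increments=[{"translation": [-0.006,-0.27,-0.025],"delta_rot": [-4.5,0,0],"jaw": 0.065},{"translation": [-0.006,-0.27,-0.025],"delta_rot": [-4.5,0,0],"jaw": 0.065},{"translation": [-0.006,-0.27,-0.025],"delta_rot": [-4.5,0,0],"jaw": 0.065},{"translation": [-0.006,-0.27,-0.025],"delta_rot": [-4.5,0,0],"jaw": 0.065},{"translation": [-0.006,-0.27,-0.025],"delta_rot": [-4.5,0,0],"jaw": 0.065}])

```text
clock: 18.65
tcp_pos: [572.1, -30.4, 296.2]
tool_rot: [[0.001, -0.207, 0.978], [-0.0, 0.978, 0.207], [-1.0, -0.0, 0.001]]
ft_force: [-0.1, -0.0, 0.6]
opening: 0.76
```

Call:
move_arm(increments=[{"translation": [-0.004,-0.214,-0.037],"delta_rot": [-3.6,0,0],"jaw": 0.065},{"translation": [-0.004,-0.214,-0.037],"delta_rot": [-3.6,0,0],"jaw": 0.065},{"translation": [-0.004,-0.214,-0.037],"delta_rot": [-3.6,0,0],"jaw": 0.065},{"translation": [-0.004,-0.214,-0.037],"delta_rot": [-3.6,0,0],"jaw": 0.065},{"translation": [-0.004,-0.214,-0.037],"delta_rot": [-3.6,0,0],"jaw": 0.065}])

```text
clock: 19.27
tcp_pos: [581.0, -245.9, 299.6]
tool_rot: [[0.001, -0.269, 0.963], [0.0, 0.963, 0.269], [-1.0, -0.0, 0.001]]
ft_force: [-0.3, 1.1, 0.0]
opening: 0.763
```

```bash
python3 - <<'E'
from h import *
s=snap('wrist','w20.png');look('s20.png')
p,R=where(); print(p)
plan([((580.4,-244.3,198),15.7)])
a=np.radians(15.7)
for x in (-43,43):
  for y in (-20,20):
    c=np.array([600.6,-238.6])+[x*np.cos(a)-y*np.sin(a),x*np.sin(a)+y*np.cos(a)]
    print(x,y,proj(s,[*c,50]).round(0))
E
```

```text
clk 19.38 along-BX -117.02 lat -318.6 z 299.41 yaw-7.66 8.12 tilt [0.0015 0.0001] F along/lat/z -0.53 0.88 -0.73 open 0.758
[ 580.89819724 -243.34188877  299.41046863]
leg [ 580.4 -244.3  198. ] 15.7 rows 2
  rows 2 end t [0.1014, -0.0009, -0.0008] rot [0.08, 0.01, -0.09] per row [0.0507, -0.0005, -0.0004]
-43 -20 [293. 173.]
-43 20 [349. 173.]
43 -20 [296. 279.]
43 20 [346. 279.]
```

View pics/w20.png

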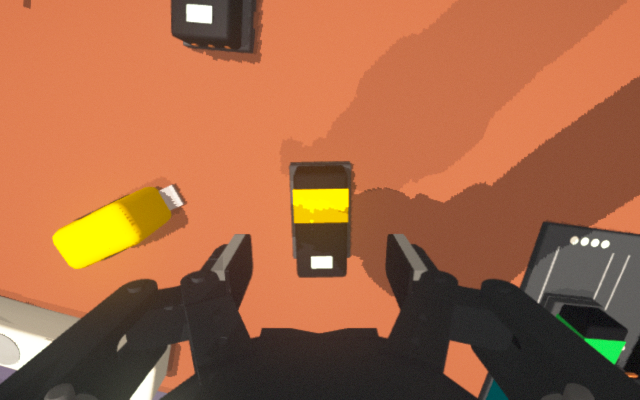

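View pics/s20.png

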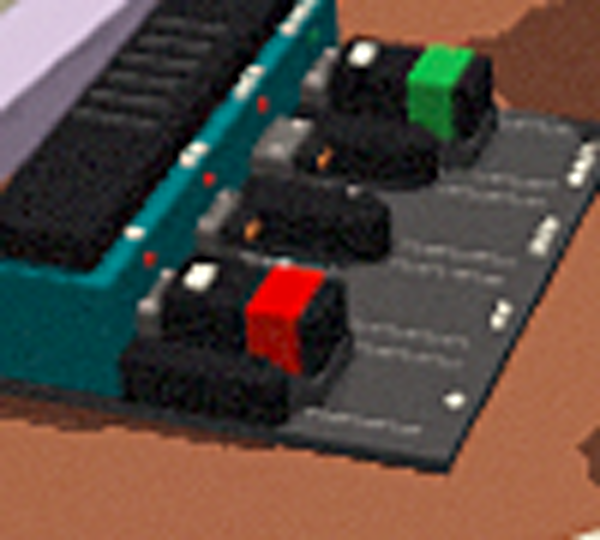

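Yellow sits centred at (321,220); red is still home. I'll grasp yellow.

Call:
move_arm(increments=[{"translation": [0.055,0,-0.001],"delta_rot": [0,0,0],"jaw": 0.065},{"translation": [0.09,-0.001,-0.001],"delta_rot": [0,0,0],"jaw": 0.065},{"translation": [0.101,-0.001,-0.001],"delta_rot": [0,0,0],"jaw": 0.065},{"translation": [0.101,-0.001,-0.001],"delta_rot": [0,0,0],"jaw": 0.03},{"translation": [0.101,-0.001,-0.001],"delta_rot": [0,0,0],"jaw": 0.03}], squeeze=50)

```text
clock: 20.0
tcp_pos: [581.2, -245.2, 200.5]
tool_rot: [[0.002, -0.272, 0.962], [-0.001, 0.962, 0.272], [-1.0, -0.001, 0.002]]
ft_force: [-0.5, -0.7, -2.4]
opening: 0.458
```

Call:
move_arm(increments=[{"translation": [0,0,0],"delta_rot": [0,0,0],"jaw": 0.03},{"translation": [0,0,0],"delta_rot": [0,0,0],"jaw": 0.03},{"translation": [0,0,0],"delta_rot": [0,0,0],"jaw": 0.03}])

```text
clock: 20.38
tcp_pos: [580.8, -245.5, 200.1]
tool_rot: [[0.002, -0.272, 0.962], [-0.0, 0.962, 0.272], [-1.0, -0.001, 0.002]]
ft_force: [-0.1, 0.8, 6.1]
opening: 0.457
```

Call:
move_arm(increments=[{"translation": [-0.04,0,0],"delta_rot": [0,0,0],"jaw": 0.03},{"translation": [-0.1,0,0],"delta_rot": [0,0,0],"jaw": 0.03},{"translation": [-0.1,0,0],"delta_rot": [0,0,0],"jaw": 0.03}])

```text
clock: 20.75
tcp_pos: [582.1, -246.6, 303.9]
tool_rot: [[0.009, -0.271, 0.962], [-0.005, 0.962, 0.271], [-1.0, -0.007, 0.007]]
ft_force: [0.3, -0.8, -3.3]
opening: 0.454
```

```bash
python3 - <<'E'
from h import *
s=snap('wrist','w21.png')
p,R=where(); print(p)
g=SX*(BX-123)+SY*91.1; print(g)
h=SX*(BX-200)+SY*-230
plan([((*h,297),12),((*g,290),7.66)])
E
```

```text
clk 20.8 along-BX -117.28 lat -321.23 z 300.93 yaw-7.66 8.08 tilt [-0.0033  0.0035] F along/lat/z -0.25 -0.71 -4.35 open 0.457
[ 580.98951668 -245.98544255  300.93108467]
[520.3622903  161.90610499]
leg [ 486.9 -166.6  297. ] 12 rows 3
  rows 3 end t [0.0034, 0.102, -0.0691] rot [3.74, 0.21, 0.18] per row [0.0011, 0.034, -0.023]
leg [520.4 161.9 290. ] 7.66 rows 6
  rows 5 end t [0.0058, 0.262, 0.0842] rot [3.62, 0.0, 0.0] per row [0.0012, 0.0524, 0.0168]
  rows 1 end t [0.0012, 0.0534, 0.0135] rot [0.72, 0.0, 0.0] per row [0.0012, 0.0534, 0.0135]
```

View pics/w21.png

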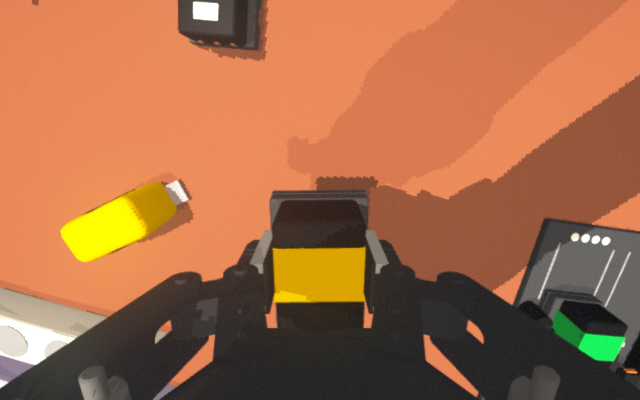

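Yellow is held squarely. Now over to bay 2.

Call:
move_arm(increments=[{"translation": [0.003,0.102,-0.069],"delta_rot": [3.7,0.2,0.2],"jaw": 0.03},{"translation": [0.003,0.102,-0.069],"delta_rot": [3.7,0.2,0.2],"jaw": 0.03},{"translation": [0.003,0.102,-0.069],"delta_rot": [3.7,0.2,0.2],"jaw": 0.03}])

```text
clock: 21.18
tcp_pos: [479.5, -161.6, 291.5]
tool_rot: [[-0.017, -0.21, 0.977], [0.01, 0.978, 0.211], [-1.0, 0.013, -0.015]]
ft_force: [0.2, -1.1, -3.9]
opening: 0.457
```

Call:
move_arm(increments=[{"translation": [0.006,0.262,0.084],"delta_rot": [3.6,0,0],"jaw": 0.03},{"translation": [0.006,0.262,0.084],"delta_rot": [3.6,0,0],"jaw": 0.03},{"translation": [0.006,0.262,0.084],"delta_rot": [3.6,0,0],"jaw": 0.03},{"translation": [0.006,0.262,0.084],"delta_rot": [3.6,0,0],"jaw": 0.03},{"translation": [0.006,0.262,0.084],"delta_rot": [3.6,0,0],"jaw": 0.03}])

```text
clock: 21.8
tcp_pos: [513.1, 110.7, 288.7]
tool_rot: [[-0.006, -0.151, 0.989], [0.003, 0.989, 0.151], [-1.0, 0.004, -0.006]]
ft_force: [-0.0, -1.4, -3.2]
opening: 0.458
```

Call:
move_arm(increments=[{"translation": [0.025,0.0535,0.0135],"delta_rot": [0.75,0,0],"jaw": 0.03},{"translation": [0.05,0.0535,0.0135],"delta_rot": [0.75,0,0],"jaw": 0.03},{"translation": [0.06,0.0535,0.0135],"delta_rot": [0.75,0,0],"jaw": 0.03},{"translation": [0.06,0.0535,0.0135],"delta_rot": [0.75,0,0],"jaw": 0.03}])

```text
clock: 22.3
tcp_pos: [518.3, 162.3, 229.2]
tool_rot: [[-0.007, -0.133, 0.991], [0.002, 0.991, 0.133], [-1.0, 0.003, -0.007]]
ft_force: [0.1, -0.4, -1.9]
opening: 0.462
```

```bash
python3 - <<'E'
from h import *
for i in range(3): cams.snapshot('scene')
where(); look('s22.png');where(); snap('wrist','w22.png')
E
```

```text
clk 22.45 along-BX -123.9 lat 91.59 z 231.29 yaw-7.66 -0.03 tilt [ 0.0035 -0.0023] F along/lat/z 0.55 0.23 -3.09 open 0.454
clk 22.5 along-BX -123.85 lat 91.63 z 231.46 yaw-7.66 -0.02 tilt [ 0.0035 -0.0019] F along/lat/z 0.19 0.52 -3.27 open 0.456
```

View pics/w22.png

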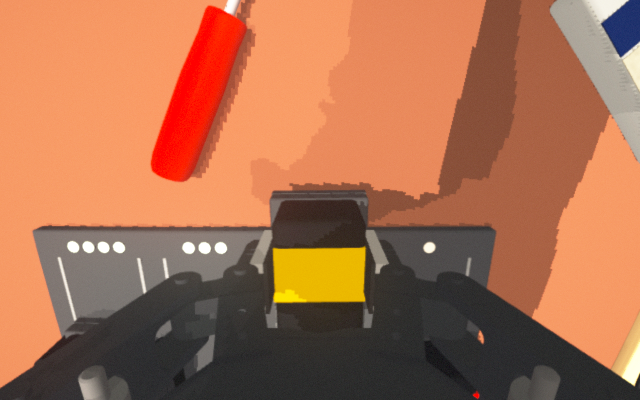

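Call:
move_arm(increments=[{"translation": [0.01,-0.0005,0],"delta_rot": [0,0,0],"jaw": 0.03},{"translation": [0.016,-0.0005,0],"delta_rot": [0,0,0],"jaw": 0.03},{"translation": [0.02,-0.0005,0],"delta_rot": [0,0,0],"jaw": 0.03},{"translation": [0.0205,-0.0005,0.002],"delta_rot": [0,0,0],"jaw": 0.03},{"translation": [0.021,-0.0005,0.006],"delta_rot": [0,0,0],"jaw": 0.03}])

```text
clock: 23.18
tcp_pos: [525.1, 163.4, 210.1]
tool_rot: [[-0.003, -0.134, 0.991], [0.003, 0.991, 0.134], [-1.0, 0.003, -0.003]]
ft_force: [-1.8, -1.3, 6.1]
opening: 0.46
```

Call:
move_arm(increments=[{"translation": [0,0,0.006],"delta_rot": [0,0,0],"jaw": 0.03},{"translation": [0,0,0.012],"delta_rot": [0,0,0],"jaw": 0.03},{"translation": [0,0,0.018],"delta_rot": [0,0,0],"jaw": 0.03},{"translation": [0,0,0.024],"delta_rot": [0,0,0],"jaw": 0.03},{"translation": [0,0,0.03],"delta_rot": [0,0,0],"jaw": 0.03}])

```text
clock: 23.8
tcp_pos: [555.3, 167.4, 210.2]
tool_rot: [[-0.003, -0.134, 0.991], [0.003, 0.991, 0.134], [-1.0, 0.003, -0.002]]
ft_force: [-2.5, 0.1, 6.0]
opening: 0.457
```

```bash
python3 - <<'E'
from h import *
where(); look('s23.png');where()
E
```

```text
clk 23.8 along-BX -87.62 lat 91.89 z 210.16 yaw-7.66 0.05 tilt [ 0.0033 -0.0021] F along/lat/z -2.45 0.43 5.95 open 0.457
clk 23.85 along-BX -86.83 lat 91.87 z 210.17 yaw-7.66 0.04 tilt [ 0.0034 -0.001 ] F along/lat/z -0.02 -0.54 4.58 open 0.455
```

View pics/s23.png

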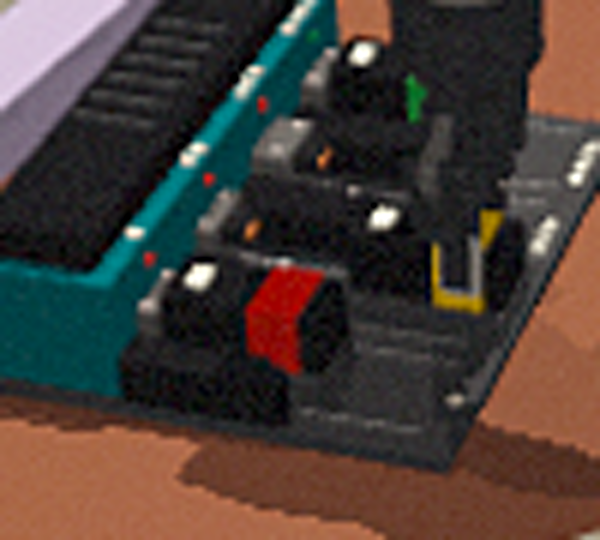

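Yellow's nose is at bay 2's mouth. I'll ease the down-pressure and correct 0.8 mm sideways while sliding in.

Call:
move_arm(increments=[{"translation": [-0.0007,-0.0008,0.003],"delta_rot": [0,0,0],"jaw": 0.03},{"translation": [-0.0007,-0.0008,0.008],"delta_rot": [0,0,0],"jaw": 0.03},{"translation": [-0.0007,-0.0008,0.012],"delta_rot": [0,0,0],"jaw": 0.03},{"translation": [-0.0007,-0.0008,0.016],"delta_rot": [0,0,0],"jaw": 0.03},{"translation": [-0.0007,-0.0008,0.02],"delta_rot": [0,0,0],"jaw": 0.03}])

```text
clock: 24.48
tcp_pos: [574.7, 169.2, 210.2]
tool_rot: [[-0.004, -0.134, 0.991], [0.003, 0.991, 0.134], [-1.0, 0.003, -0.003]]
ft_force: [-2.1, -0.8, 4.6]
opening: 0.456
```

```bash
python3 - <<'E'
from h import *
where()
E
```

```text
clk 24.48 along-BX -68.19 lat 91.09 z 210.18 yaw-7.66 0.05 tilt [ 0.0034 -0.0034] F along/lat/z -2.15 -0.53 4.56 open 0.456
```

Sideways fit is right and force is low. I'll go on to about -26, release, lift and shut.

Call:
move_arm(increments=[{"translation": [-0.0005,0,0.004],"delta_rot": [0,0,0],"jaw": 0.03},{"translation": [-0.0005,0,0.009],"delta_rot": [0,0,0],"jaw": 0.03},{"translation": [-0.0005,0,0.014],"delta_rot": [0,0,0],"jaw": 0.03},{"translation": [-0.0005,0,0.018],"delta_rot": [0,0,0],"jaw": 0.03},{"translation": [-0.0005,0,0.021],"delta_rot": [0,0,0],"jaw": 0.03}])

```text
clock: 25.1
tcp_pos: [595.4, 172.0, 210.3]
tool_rot: [[-0.004, -0.134, 0.991], [0.003, 0.991, 0.134], [-1.0, 0.003, -0.004]]
ft_force: [-1.2, -0.2, -0.3]
opening: 0.456
```

```bash
python3 - <<'E'
from h import *
where(); look('s24.png')
E
```

```text
clk 25.1 along-BX -47.3 lat 91.11 z 210.27 yaw-7.66 0.05 tilt [ 0.0035 -0.0039] F along/lat/z -1.22 -0.08 -0.35 open 0.456
```

View pics/s24.png

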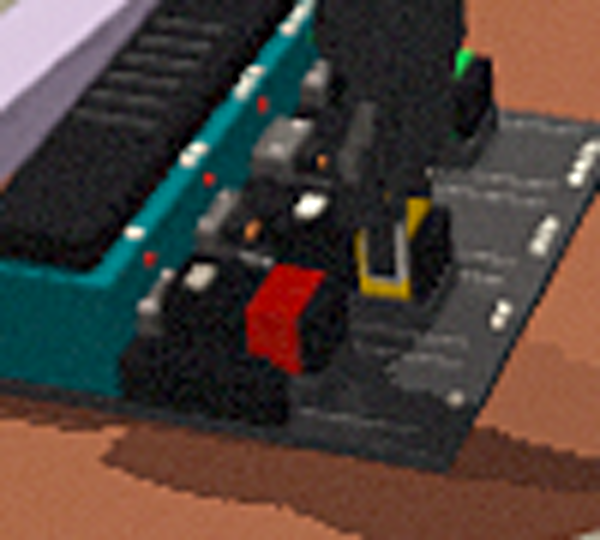

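Call:
move_arm(increments=[{"translation": [0,0,0],"delta_rot": [0,0,0],"jaw": 0.055},{"translation": [0,0,0],"delta_rot": [0,0,0],"jaw": 0.055},{"translation": [-0.044,0,0],"delta_rot": [0,0,0],"jaw": 0.055},{"translation": [-0.044,0,-0.025],"delta_rot": [0,0,0],"jaw": 0.05},{"translation": [-0.044,0,-0.052],"delta_rot": [0,0,0],"jaw": 0.0}])

```text
clock: 25.78
tcp_pos: [543.6, 164.8, 255.5]
tool_rot: [[-0.002, -0.134, 0.991], [0.003, 0.991, 0.134], [-1.0, 0.004, -0.002]]
ft_force: [-0.7, 0.2, -0.2]
opening: 0.385
```

Call:
move_arm(increments=[{"translation": [0,0,0],"delta_rot": [0,0,0],"jaw": 0.0},{"translation": [0,0,0],"delta_rot": [0,0,0],"jaw": 0.0},{"translation": [0.02,0,0],"delta_rot": [0,0,0],"jaw": 0.0},{"translation": [0.045,0,0],"delta_rot": [0,0,0],"jaw": 0.0},{"translation": [0.054,0,0],"delta_rot": [0,0,0],"jaw": 0.0}])

```text
clock: 26.4
tcp_pos: [544.0, 165.0, 199.3]
tool_rot: [[-0.005, -0.134, 0.991], [0.003, 0.991, 0.134], [-1.0, 0.003, -0.005]]
ft_force: [-0.7, -1.2, 0.4]
opening: 0.0
```

```bash
python3 - <<'E'
from h import *
where(); look('s25.png');where()
E
```

```text
clk 26.4 along-BX -99.19 lat 91.04 z 199.3 yaw-7.66 0.04 tilt [ 0.0034 -0.0049] F along/lat/z -0.86 -1.05 0.36 open 0.0
clk 26.45 along-BX -99.47 lat 91.01 z 198.8 yaw-7.66 0.04 tilt [ 0.0034 -0.0057] F along/lat/z 0.47 -0.49 0.04 open -0.002
```

View pics/s25.png

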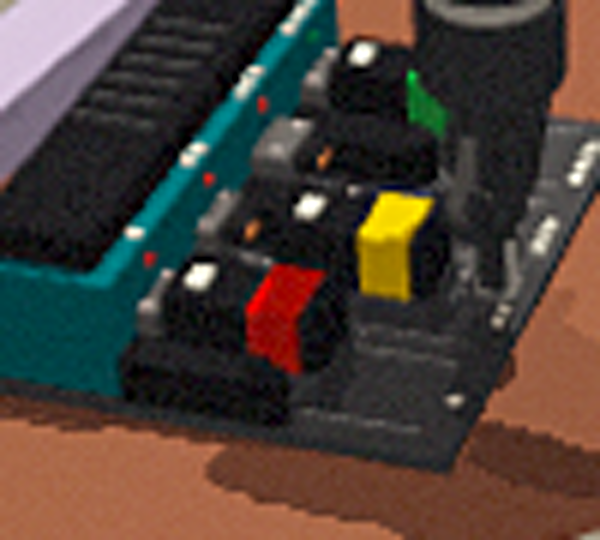

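Call:
move_arm(increments=[{"translation": [0,0,0.008],"delta_rot": [0,0,0],"jaw": 0.0},{"translation": [0,0,0.015],"delta_rot": [0,0,0],"jaw": 0.0},{"translation": [0,0,0.019],"delta_rot": [0,0,0],"jaw": 0.0},{"translation": [0,0,0.021],"delta_rot": [0,0,0],"jaw": 0.0},{"translation": [0,0,0.023],"delta_rot": [0,0,0],"jaw": 0.0}])

```text
clock: 27.08
tcp_pos: [566.4, 168.2, 200.7]
tool_rot: [[-0.004, -0.134, 0.991], [0.003, 0.991, 0.134], [-1.0, 0.003, -0.004]]
ft_force: [-1.2, 0.0, 0.8]
opening: 0.004
```

Call:
move_arm(increments=[{"translation": [0,0,0.001],"delta_rot": [0,0,0],"jaw": 0.0},{"translation": [0,0,0.002],"delta_rot": [0,0,0],"jaw": 0.0},{"translation": [0,0,0.003],"delta_rot": [0,0,0],"jaw": 0.0},{"translation": [0,0,0.004],"delta_rot": [0,0,0],"jaw": 0.0}])

```text
clock: 27.58
tcp_pos: [570.4, 168.7, 200.6]
tool_rot: [[-0.004, -0.134, 0.991], [0.003, 0.991, 0.134], [-1.0, 0.003, -0.004]]
ft_force: [-0.7, 0.0, 0.2]
opening: -0.001
```

Call:
move_arm(increments=[{"translation": [0,0,0.001],"delta_rot": [0,0,0],"jaw": 0.0},{"translation": [0,0,0.002],"delta_rot": [0,0,0],"jaw": 0.0},{"translation": [0,0,0.003],"delta_rot": [0,0,0],"jaw": 0.0}])

```text
clock: 27.95
tcp_pos: [573.4, 169.1, 200.6]
tool_rot: [[-0.004, -0.134, 0.991], [0.003, 0.991, 0.134], [-1.0, 0.003, -0.004]]
ft_force: [-1.2, 0.7, 1.5]
opening: -0.001
```

```bash
python3 - <<'E'
from h import *
where()
E
```

```text
clk 27.95 along-BX -69.49 lat 91.14 z 200.61 yaw-7.66 0.05 tilt [ 0.0035 -0.0036] F along/lat/z -1.14 0.85 1.48 open -0.001
```

Call:
move_arm(increments=[{"translation": [0,0,0.001],"delta_rot": [0,0,0],"jaw": 0.0},{"translation": [0,0,0.002],"delta_rot": [0,0,0],"jaw": 0.0},{"translation": [0,0,0.003],"delta_rot": [0,0,0],"jaw": 0.0}])

```text
clock: 28.32
tcp_pos: [576.4, 169.5, 200.6]
tool_rot: [[-0.004, -0.134, 0.991], [0.003, 0.991, 0.134], [-1.0, 0.003, -0.004]]
ft_force: [-1.1, 0.0, 0.3]
opening: -0.001
```

Call:
move_arm(increments=[{"translation": [0,0,0.001],"delta_rot": [0,0,0],"jaw": 0.0},{"translation": [0,0,0.002],"delta_rot": [0,0,0],"jaw": 0.0},{"translation": [0,0,0.003],"delta_rot": [0,0,0],"jaw": 0.0}])

```text
clock: 28.7
tcp_pos: [579.3, 169.9, 200.6]
tool_rot: [[-0.004, -0.134, 0.991], [0.003, 0.991, 0.134], [-1.0, 0.003, -0.004]]
ft_force: [-0.8, -0.6, -0.6]
opening: -0.0
```

Call:
move_arm(increments=[{"translation": [0,0,0.001],"delta_rot": [0,0,0],"jaw": 0.0},{"translation": [0,0,0.002],"delta_rot": [0,0,0],"jaw": 0.0},{"translation": [0,0,0.003],"delta_rot": [0,0,0],"jaw": 0.0}])

```text
clock: 29.08
tcp_pos: [582.3, 170.3, 200.6]
tool_rot: [[-0.004, -0.134, 0.991], [0.003, 0.991, 0.134], [-1.0, 0.003, -0.004]]
ft_force: [-1.7, -0.3, 1.1]
opening: 0.001
```

```bash
python3 - <<'E'
from h import *
where()
E
```

```text
clk 29.07 along-BX -60.48 lat 91.16 z 200.58 yaw-7.66 0.05 tilt [ 0.0034 -0.0036] F along/lat/z -1.73 -0.05 1.05 open 0.001
```

Call:
move_arm(increments=[{"translation": [0,0,0.001],"delta_rot": [0,0,0],"jaw": 0.0},{"translation": [0,0,0.002],"delta_rot": [0,0,0],"jaw": 0.0},{"translation": [0,0,0.003],"delta_rot": [0,0,0],"jaw": 0.0}])

```text
clock: 29.45
tcp_pos: [584.9, 170.7, 200.5]
tool_rot: [[-0.005, -0.134, 0.991], [0.003, 0.991, 0.134], [-1.0, 0.003, -0.005]]
ft_force: [-4.9, 0.1, 3.1]
opening: -0.001
```

Call:
move_arm(increments=[{"translation": [0,0,0.001],"delta_rot": [0,0,0],"jaw": 0.0},{"translation": [0,0,0.002],"delta_rot": [0,0,0],"jaw": 0.0},{"translation": [0,0,0.003],"delta_rot": [0,0,0],"jaw": 0.0}])

```text
clock: 29.82
tcp_pos: [587.7, 171.0, 200.4]
tool_rot: [[-0.006, -0.134, 0.991], [0.003, 0.991, 0.134], [-1.0, 0.003, -0.005]]
ft_force: [-5.8, -0.8, 5.3]
opening: -0.002
```

Call:
move_arm(increments=[{"translation": [0,0,0.001],"delta_rot": [0,0,0],"jaw": 0.0},{"translation": [0,0,0.002],"delta_rot": [0,0,0],"jaw": 0.0}])

```text
clock: 30.08
tcp_pos: [589.3, 171.3, 200.4]
tool_rot: [[-0.006, -0.134, 0.991], [0.003, 0.991, 0.134], [-1.0, 0.003, -0.006]]
ft_force: [-7.2, -1.1, 6.9]
opening: 0.003
```

```bash
python3 - <<'E'
from h import *
where()
E
```

```text
clk 30.07 along-BX -53.38 lat 91.22 z 200.45 yaw-7.66 0.06 tilt [ 0.0035 -0.0059] F along/lat/z -7.28 -0.14 6.85 open 0.003
```

Call:
move_arm(increments=[{"translation": [0,0,0.0006],"delta_rot": [0,0,0],"jaw": 0.0},{"translation": [0,0,0.0012],"delta_rot": [0,0,0],"jaw": 0.0}])

```text
clock: 30.32
tcp_pos: [590.4, 171.4, 200.5]
tool_rot: [[-0.007, -0.134, 0.991], [0.003, 0.991, 0.134], [-1.0, 0.003, -0.006]]
ft_force: [-7.5, -1.1, 6.2]
opening: 0.001
```

Call:
move_arm(increments=[{"translation": [0,0,0.0004],"delta_rot": [0,0,0],"jaw": 0.0},{"translation": [0,0,0.0008],"delta_rot": [0,0,0],"jaw": 0.0}])

```text
clock: 30.58
tcp_pos: [591.1, 171.5, 200.5]
tool_rot: [[-0.007, -0.134, 0.991], [0.003, 0.991, 0.134], [-1.0, 0.003, -0.006]]
ft_force: [-8.1, -1.3, 6.7]
opening: 0.003
```

Call:
move_arm(increments=[{"translation": [0,0,0.0003],"delta_rot": [0,0,0],"jaw": 0.0},{"translation": [0,0,0.0006],"delta_rot": [0,0,0],"jaw": 0.0}])

```text
clock: 30.82
tcp_pos: [591.7, 171.6, 200.5]
tool_rot: [[-0.007, -0.134, 0.991], [0.003, 0.991, 0.134], [-1.0, 0.003, -0.007]]
ft_force: [-8.6, -1.2, 6.3]
opening: -0.001
```

```bash
python3 - <<'E'
from h import *
where()
E
```

```text
clk 30.82 along-BX -51.05 lat 91.23 z 200.45 yaw-7.66 0.06 tilt [ 0.0034 -0.0065] F along/lat/z -8.67 -0.0 6.33 open -0.001
```

Call:
move_arm(increments=[{"translation": [0,0,0.0003],"delta_rot": [0,0,0],"jaw": 0.0},{"translation": [0,0,0.0006],"delta_rot": [0,0,0],"jaw": 0.0}])

```text
clock: 31.08
tcp_pos: [592.2, 171.7, 200.5]
tool_rot: [[-0.007, -0.134, 0.991], [0.003, 0.991, 0.134], [-1.0, 0.003, -0.007]]
ft_force: [-7.6, -1.1, 6.2]
opening: -0.001
```

Call:
move_arm(increments=[{"translation": [0,0,0.0003],"delta_rot": [0,0,0],"jaw": 0.0},{"translation": [0,0,0.0006],"delta_rot": [0,0,0],"jaw": 0.0}])

```text
clock: 31.32
tcp_pos: [592.8, 171.8, 200.5]
tool_rot: [[-0.007, -0.134, 0.991], [0.002, 0.991, 0.134], [-1.0, 0.003, -0.007]]
ft_force: [-8.8, -0.5, 7.4]
opening: 0.002
```

```bash
python3 - <<'E'
from h import *
where();look('s26.png')
E
```

```text
clk 31.32 along-BX -49.91 lat 91.23 z 200.47 yaw-7.66 0.06 tilt [ 0.0034 -0.0066] F along/lat/z -8.8 0.68 7.42 open 0.002
```

Call:
move_arm(increments=[{"translation": [0,0,0.0003],"delta_rot": [0,0,0],"jaw": 0.0},{"translation": [0,0,0.0006],"delta_rot": [0,0,0],"jaw": 0.0}])

```text
clock: 31.62
tcp_pos: [593.4, 171.9, 200.4]
tool_rot: [[-0.007, -0.134, 0.991], [0.002, 0.991, 0.134], [-1.0, 0.003, -0.007]]
ft_force: [-8.7, -1.5, 6.3]
opening: 0.004
```

Call:
move_arm(increments=[{"translation": [0,0,0.0003],"delta_rot": [0,0,0],"jaw": 0.0},{"translation": [0,0,0.0006],"delta_rot": [0,0,0],"jaw": 0.0}])

```text
clock: 31.88
tcp_pos: [593.7, 171.9, 200.4]
tool_rot: [[-0.008, -0.134, 0.991], [0.002, 0.991, 0.134], [-1.0, 0.003, -0.007]]
ft_force: [-9.3, -1.8, 8.0]
opening: -0.0
```

```bash
python3 - <<'E'
from h import *
where();look('s26.png')
E
```

```text
clk 31.88 along-BX -49.0 lat 91.22 z 200.4 yaw-7.66 0.06 tilt [ 0.0034 -0.0075] F along/lat/z -9.49 -0.54 7.97 open -0.0
```

View pics/s26.png

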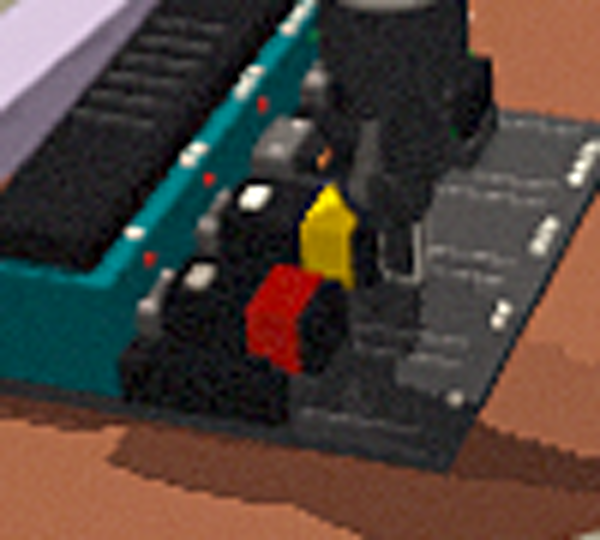

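Advance is halving, as it did for red. One more 0.5 mm, then withdraw and check.

Call:
move_arm(increments=[{"translation": [0,0,0.0003],"delta_rot": [0,0,0],"jaw": 0.0},{"translation": [0,0,0.0006],"delta_rot": [0,0,0],"jaw": 0.0}])

```text
clock: 32.17
tcp_pos: [594.0, 172.0, 200.4]
tool_rot: [[-0.009, -0.134, 0.991], [0.002, 0.991, 0.134], [-1.0, 0.003, -0.008]]
ft_force: [-11.3, -1.2, 9.1]
opening: 0.001
```

Call:
move_arm(increments=[{"translation": [0,0,-0.003],"delta_rot": [0,0,0],"jaw": 0.0},{"translation": [0,0,-0.009],"delta_rot": [0,0,0],"jaw": 0.0},{"translation": [0,0,-0.018],"delta_rot": [0,0,0],"jaw": 0.0},{"translation": [0,0,-0.022],"delta_rot": [0,0,0],"jaw": 0.0}])

```text
clock: 32.67
tcp_pos: [573.5, 169.1, 200.6]
tool_rot: [[-0.004, -0.134, 0.991], [0.003, 0.991, 0.134], [-1.0, 0.003, -0.003]]
ft_force: [0.1, 0.2, 0.3]
opening: -0.002
```

```bash
python3 - <<'E'
from h import *
look('s27.png');where()
# blue target: tape (434.6,-361.6) yaw 10
a=np.radians(10.0); c=np.array([434.6,-361.6])+17.9*np.array([np.cos(a),np.sin(a)]); g=c-21*np.array([np.cos(a),np.sin(a)]); print(c,g)
h=SX*(BX-85)+SY*80
plan([((*h,290),7.66),((*g,300),10.0)])
E
```

```text
clk 32.73 along-BX -69.76 lat 91.16 z 200.54 yaw-7.66 0.05 tilt [ 0.0034 -0.0041] F along/lat/z -0.37 -0.18 0.26 open 0.002
[ 452.22805878 -358.49169762] [ 431.54709597 -362.13830935]
leg [559.5 156.  290. ] 7.66 rows 2
  rows 2 end t [-0.0894, -0.0108, -0.0156] rot [0.05, -0.23, -0.2] per row [-0.0447, -0.0054, -0.0078]
leg [ 431.5 -362.1  300. ] 10.0 rows 9
  rows 5 end t [-0.0056, -0.2758, -0.1088] rot [-1.3, 0.0, 0.0] per row [-0.0011, -0.0552, -0.0218]
  rows 4 end t [-0.0044, -0.2186, -0.092] rot [-1.04, 0.0, 0.0] per row [-0.0011, -0.0547, -0.023]
```

View pics/s27.png

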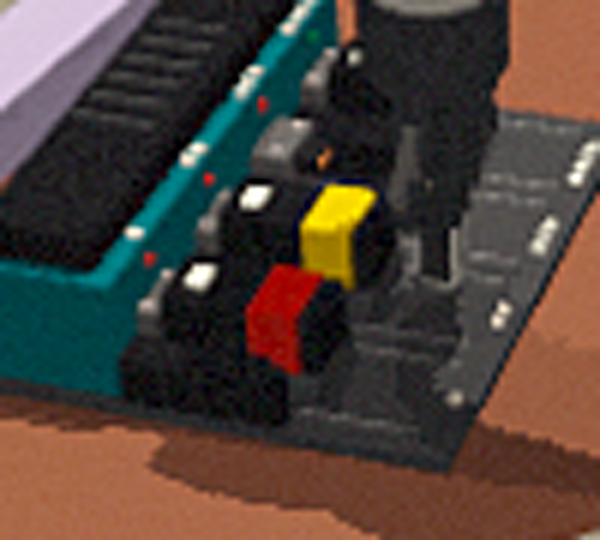

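Yellow stays home too: its key (255,196) didn't move on withdrawal. On to blue.

Call:
move_arm(increments=[{"translation": [-0.045,-0.005,-0.008],"delta_rot": [0,-0.2,-0.2],"jaw": 0.0},{"translation": [-0.089,-0.011,-0.016],"delta_rot": [0,-0.2,-0.2],"jaw": 0.065}])

```text
clock: 32.98
tcp_pos: [559.6, 155.7, 290.2]
tool_rot: [[-0.001, -0.134, 0.991], [-0.0, 0.991, 0.134], [-1.0, -0.0, -0.001]]
ft_force: [0.8, 0.4, -0.6]
opening: 0.2
```

Call:
move_arm(increments=[{"translation": [-0.006,-0.276,-0.109],"delta_rot": [-1.3,0,0],"jaw": 0.065},{"translation": [-0.006,-0.276,-0.109],"delta_rot": [-1.3,0,0],"jaw": 0.065},{"translation": [-0.006,-0.276,-0.109],"delta_rot": [-1.3,0,0],"jaw": 0.065},{"translation": [-0.006,-0.276,-0.109],"delta_rot": [-1.3,0,0],"jaw": 0.065},{"translation": [-0.006,-0.276,-0.109],"delta_rot": [-1.3,0,0],"jaw": 0.065}])

```text
clock: 33.6
tcp_pos: [488.3, -134.6, 296.0]
tool_rot: [[0.001, -0.155, 0.988], [-0.001, 0.988, 0.155], [-1.0, -0.001, 0.001]]
ft_force: [0.8, 0.5, 0.0]
opening: 0.761
```

Call:
move_arm(increments=[{"translation": [-0.004,-0.219,-0.092],"delta_rot": [-1,0,0],"jaw": 0.065},{"translation": [-0.004,-0.219,-0.092],"delta_rot": [-1,0,0],"jaw": 0.065},{"translation": [-0.004,-0.219,-0.092],"delta_rot": [-1,0,0],"jaw": 0.065},{"translation": [-0.004,-0.219,-0.092],"delta_rot": [-1,0,0],"jaw": 0.065},{"translation": [-0.004,-0.219,-0.092],"delta_rot": [-1,0,0],"jaw": 0.065}])

```text
clock: 34.22
tcp_pos: [431.5, -366.6, 299.9]
tool_rot: [[0.001, -0.169, 0.986], [-0.002, 0.986, 0.169], [-1.0, -0.002, 0.001]]
ft_force: [-0.3, 0.9, 0.3]
opening: 0.762
```

```bash
python3 - <<'E'
from h import *
for i in range(2): cams.snapshot('scene')
s=snap('wrist','w30.png');look('s30.png')
p,R=where(); print(p)
plan([((431.5,-362.1,199),10.0)])
a=np.radians(10.)
for x in (-43,43):
  for y in (-20,20):
    c=np.array([452.2,-358.5])+[x*np.cos(a)-y*np.sin(a),x*np.sin(a)+y*np.cos(a)]
    print(x,y,proj(s,[*c,50]).round(0))
E
```

```text
clk 34.42 along-BX -279.89 lat -416.26 z 299.47 yaw-7.66 2.42 tilt [ 0.0009 -0.0003] F along/lat/z 0.33 0.62 -0.53 open 0.765
[ 432.49959704 -361.84273196  299.47201518]
leg [ 431.5 -362.1  199. ] 10.0 rows 2
  rows 2 end t [0.1005, -0.0002, -0.001] rot [0.08, -0.01, -0.05] per row [0.0502, -0.0001, -0.0005]
-43 -20 [292. 173.]
-43 20 [348. 173.]
43 -20 [295. 279.]
43 20 [345. 279.]
```

View pics/w30.png

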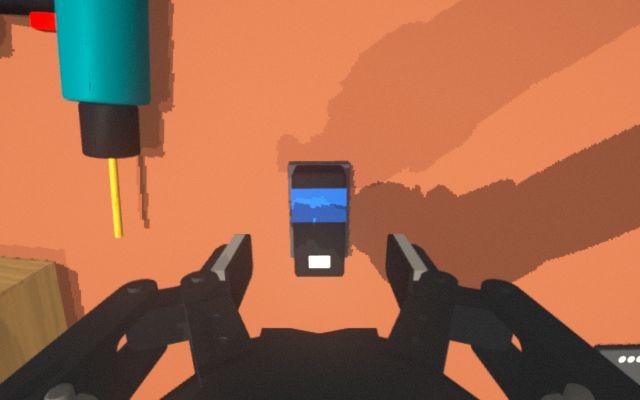

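View pics/s30.png

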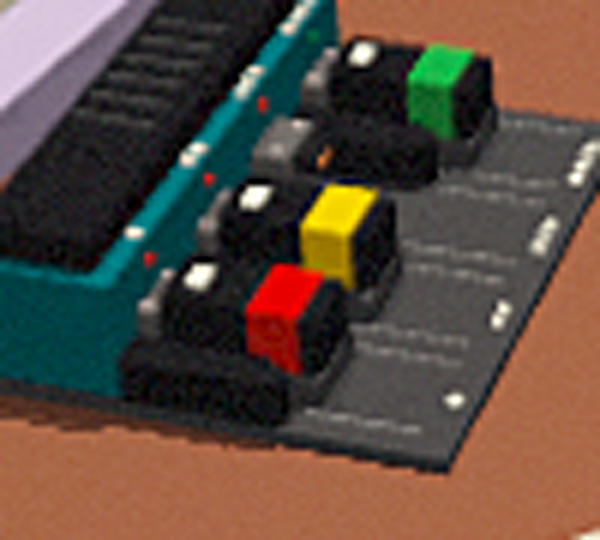

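Blue is centred at (319,220). I'll grasp and lift it.

Call:
move_arm(increments=[{"translation": [0.055,0,-0.001],"delta_rot": [0,0,0],"jaw": 0.065},{"translation": [0.09,0,-0.001],"delta_rot": [0,0,0],"jaw": 0.065},{"translation": [0.101,0,-0.001],"delta_rot": [0,0,0],"jaw": 0.065},{"translation": [0.101,0,-0.001],"delta_rot": [0,0,0],"jaw": 0.03},{"translation": [0.101,0,-0.001],"delta_rot": [0,0,0],"jaw": 0.03}], squeeze=50)

```text
clock: 35.05
tcp_pos: [432.1, -363.4, 200.1]
tool_rot: [[0.001, -0.174, 0.985], [-0.002, 0.985, 0.174], [-1.0, -0.002, 0.001]]
ft_force: [-0.3, -0.1, -3.7]
opening: 0.458
```

Call:
move_arm(increments=[{"translation": [0,0,0],"delta_rot": [0,0,0],"jaw": 0.03},{"translation": [0,0,0],"delta_rot": [0,0,0],"jaw": 0.03},{"translation": [0,0,0],"delta_rot": [0,0,0],"jaw": 0.03}])

```text
clock: 35.42
tcp_pos: [431.8, -363.5, 199.9]
tool_rot: [[0.002, -0.174, 0.985], [-0.001, 0.985, 0.174], [-1.0, -0.001, 0.001]]
ft_force: [0.5, 1.1, 6.7]
opening: 0.458
```

Call:
move_arm(increments=[{"translation": [-0.04,0,0],"delta_rot": [0,0,0],"jaw": 0.03},{"translation": [-0.09,0,0],"delta_rot": [0,0,0],"jaw": 0.03},{"translation": [-0.09,0,0],"delta_rot": [0,0,0],"jaw": 0.03}])

```text
clock: 35.8
tcp_pos: [432.5, -364.5, 292.4]
tool_rot: [[0.005, -0.174, 0.985], [-0.006, 0.985, 0.174], [-1.0, -0.007, 0.004]]
ft_force: [-0.4, -0.4, -4.5]
opening: 0.456
```

```bash
python3 - <<'E'
from h import *
s=snap('wrist','w31.png')
p,R=where(); print(p)
g=SX*(BX-123.5)+SY*15.1; print(g)
plan([((*g,290),7.66)])
E
```

```text
clk 35.85 along-BX -280.92 lat -418.03 z 290.02 yaw-7.66 2.33 tilt [-0.0031  0.0016] F along/lat/z -0.17 -0.48 -4.6 open 0.454
[ 431.7155843  -363.72877594  290.02435177]
[529.99712007  86.51764397]
leg [530.   86.5 290. ] 7.66 rows 8
  rows 5 end t [-0.0006, 0.2665, 0.1093] rot [1.46, 0.06, 0.11] per row [-0.0001, 0.0533, 0.0219]
  rows 3 end t [-0.0001, 0.1615, 0.0615] rot [0.88, 0.04, 0.07] per row [-0.0, 0.0538, 0.0205]
```

View pics/w31.png

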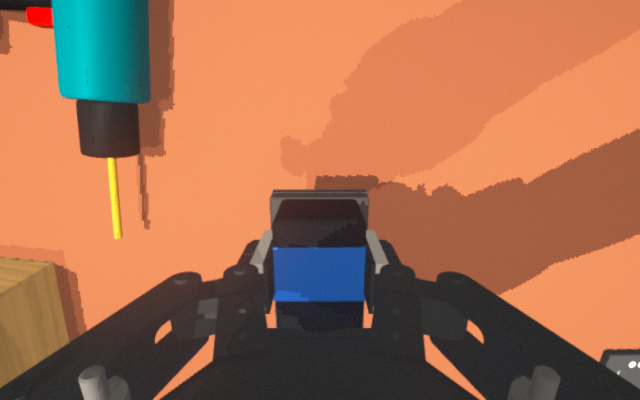

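Blue is held well. Carrying it to bay 3.

Call:
move_arm(increments=[{"translation": [0,0.266,0.109],"delta_rot": [1.5,0.1,0.1],"jaw": 0.03},{"translation": [0,0.266,0.109],"delta_rot": [1.5,0.1,0.1],"jaw": 0.03},{"translation": [0,0.266,0.109],"delta_rot": [1.5,0.1,0.1],"jaw": 0.03},{"translation": [0,0.266,0.109],"delta_rot": [1.5,0.1,0.1],"jaw": 0.03},{"translation": [0,0.266,0.109],"delta_rot": [1.5,0.1,0.1],"jaw": 0.03}])

```text
clock: 36.48
tcp_pos: [491.4, -79.3, 286.6]
tool_rot: [[-0.006, -0.15, 0.989], [0.003, 0.989, 0.15], [-1.0, 0.004, -0.005]]
ft_force: [0.5, -1.0, -4.0]
opening: 0.456
```

Call:
move_arm(increments=[{"translation": [0,0.1615,0.0615],"delta_rot": [0.9,0,0.1],"jaw": 0.03},{"translation": [0,0.1615,0.0615],"delta_rot": [0.9,0,0.1],"jaw": 0.03},{"translation": [0.01,0.1615,0.0615],"delta_rot": [0.9,0,0.1],"jaw": 0.03},{"translation": [0.04,0.1615,0.0615],"delta_rot": [0.9,0,0.1],"jaw": 0.03},{"translation": [0.055,0.1615,0.0615],"delta_rot": [0.9,0,0.1],"jaw": 0.03}])

```text
clock: 37.1
tcp_pos: [527.4, 87.2, 230.5]
tool_rot: [[-0.008, -0.134, 0.991], [0.003, 0.991, 0.134], [-1.0, 0.004, -0.008]]
ft_force: [0.2, 0.7, -3.9]
opening: 0.453
```

```bash
python3 - <<'E'
from h import *
for i in range(4): cams.snapshot('scene')
where(); snap('wrist','w32.png');where()
E
```

```text
clk 37.3 along-BX -124.49 lat 14.64 z 233.36 yaw-7.66 -0.12 tilt [ 0.0035 -0.0033] F along/lat/z 0.81 -0.58 -3.71 open 0.458
clk 37.35 along-BX -124.03 lat 14.57 z 234.07 yaw-7.66 -0.13 tilt [ 0.0034 -0.0017] F along/lat/z -0.05 0.27 -3.76 open 0.462
```

View pics/w32.png

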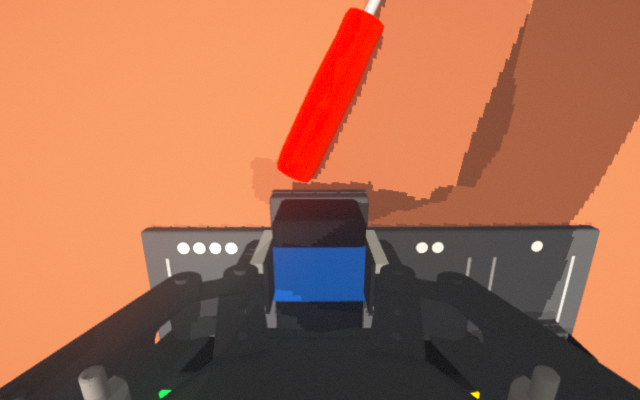

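Blue is aligned with bay 3, the dots hidden under it; bay 2's are at (430,247). The screwdriver handle end (300,175) clears the apron edge. Lowering.

Call:
move_arm(increments=[{"translation": [0.01,0.0005,0],"delta_rot": [-0.13,0,0],"jaw": 0.03},{"translation": [0.018,0.0005,0],"delta_rot": [-0.13,0,0],"jaw": 0.03},{"translation": [0.022,0.0005,0],"delta_rot": [-0.13,0,0],"jaw": 0.03},{"translation": [0.023,0.0005,0.002],"delta_rot": [-0.13,0,0],"jaw": 0.03},{"translation": [0.0233,0.0005,0.006],"delta_rot": [-0.13,0,0],"jaw": 0.03}])

```text
clock: 37.98
tcp_pos: [535.3, 88.0, 210.5]
tool_rot: [[-0.002, -0.135, 0.991], [0.003, 0.991, 0.135], [-1.0, 0.003, -0.002]]
ft_force: [-0.0, 0.3, -4.7]
opening: 0.457
```

Call:
move_arm(increments=[{"translation": [0,0,0.006],"delta_rot": [0,0,0],"jaw": 0.03},{"translation": [0,0,0.012],"delta_rot": [0,0,0],"jaw": 0.03},{"translation": [0,0,0.018],"delta_rot": [0,0,0],"jaw": 0.03},{"translation": [0,0,0.024],"delta_rot": [0,0,0],"jaw": 0.03},{"translation": [0,0,0.03],"delta_rot": [0,0,0],"jaw": 0.03}])

```text
clock: 38.6
tcp_pos: [565.3, 92.1, 210.4]
tool_rot: [[-0.002, -0.135, 0.991], [0.003, 0.991, 0.135], [-1.0, 0.003, -0.002]]
ft_force: [-0.3, 0.1, -3.7]
opening: 0.458
```

```bash
python3 - <<'E'
from h import *
where(); look('s33.png');where()
E
```

```text
clk 38.6 along-BX -87.79 lat 15.94 z 210.39 yaw-7.66 0.08 tilt [ 0.0034 -0.0019] F along/lat/z -0.32 0.14 -3.74 open 0.458
clk 38.65 along-BX -86.99 lat 15.86 z 210.54 yaw-7.66 0.08 tilt [ 0.0034 -0.0006] F along/lat/z 1.76 0.74 -3.01 open 0.458
```

View pics/s33.png

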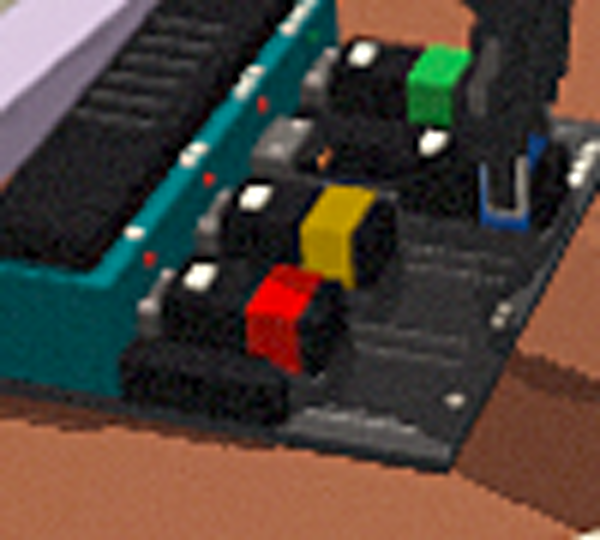

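Call:
move_arm(increments=[{"translation": [0.0003,-0.0008,0.003],"delta_rot": [0.08,0,0],"jaw": 0.03},{"translation": [0.0005,-0.0008,0.008],"delta_rot": [0.08,0,0],"jaw": 0.03},{"translation": [0.0005,-0.0008,0.012],"delta_rot": [0.08,0,0],"jaw": 0.03},{"translation": [0.0005,-0.0008,0.016],"delta_rot": [0.08,0,0],"jaw": 0.03},{"translation": [0.0005,-0.0008,0.02],"delta_rot": [0.08,0,0],"jaw": 0.03}])

```text
clock: 39.28
tcp_pos: [585.1, 94.0, 210.0]
tool_rot: [[-0.002, -0.133, 0.991], [0.003, 0.991, 0.133], [-1.0, 0.003, -0.002]]
ft_force: [-1.4, -0.3, -1.4]
opening: 0.46
```

```bash
python3 - <<'E'
from h import *
where()
E
```

```text
clk 39.27 along-BX -67.88 lat 15.14 z 210.05 yaw-7.66 -0.0 tilt [ 0.0033 -0.0016] F along/lat/z -1.38 -0.1 -1.42 open 0.46
```

Call:
move_arm(increments=[{"translation": [0,0,0.004],"delta_rot": [0,0,0],"jaw": 0.03},{"translation": [0,0,0.009],"delta_rot": [0,0,0],"jaw": 0.03},{"translation": [0,0,0.014],"delta_rot": [0,0,0],"jaw": 0.03},{"translation": [0,0,0.018],"delta_rot": [0,0,0],"jaw": 0.03},{"translation": [0,0,0.021],"delta_rot": [0,0,0],"jaw": 0.03}])

```text
clock: 39.9
tcp_pos: [605.9, 96.8, 210.0]
tool_rot: [[-0.002, -0.133, 0.991], [0.003, 0.991, 0.133], [-1.0, 0.003, -0.002]]
ft_force: [-1.6, -0.4, 2.1]
opening: 0.455
```

```bash
python3 - <<'E'
from h import *
where(); look('s34.png')
E
```

```text
clk 39.9 along-BX -46.92 lat 15.13 z 209.98 yaw-7.66 -0.0 tilt [ 0.0033 -0.0018] F along/lat/z -1.61 -0.15 2.08 open 0.455
```

View pics/s34.png

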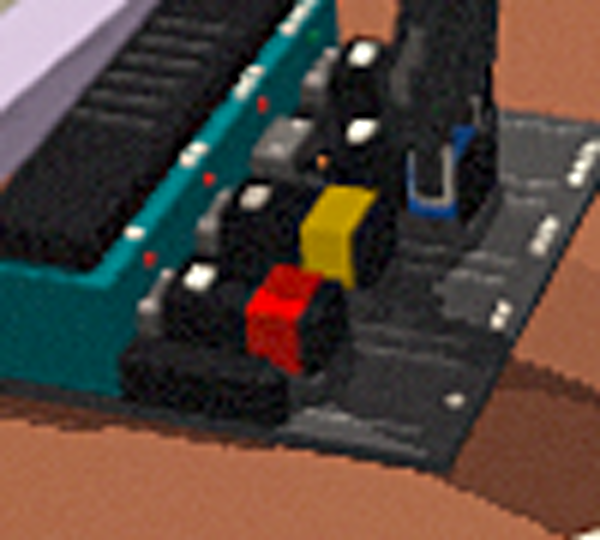

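Blue is in bay 3 and clear of its contact block. Release, lift, shut, and drop in behind the tail.

Call:
move_arm(increments=[{"translation": [0,0,0],"delta_rot": [0,0,0],"jaw": 0.055},{"translation": [0,0,0],"delta_rot": [0,0,0],"jaw": 0.055},{"translation": [-0.044,0,0],"delta_rot": [0,0,0],"jaw": 0.055},{"translation": [-0.044,0,-0.025],"delta_rot": [0,0,0],"jaw": 0.05},{"translation": [-0.044,0,-0.05],"delta_rot": [0,0,0],"jaw": 0.0}])

```text
clock: 40.58
tcp_pos: [555.9, 89.9, 254.6]
tool_rot: [[-0.001, -0.133, 0.991], [0.003, 0.991, 0.133], [-1.0, 0.003, -0.0]]
ft_force: [-0.2, 0.9, 0.6]
opening: 0.388
```

Call:
move_arm(increments=[{"translation": [0,0,0],"delta_rot": [0,0,0],"jaw": 0.0},{"translation": [0,0,0],"delta_rot": [0,0,0],"jaw": 0.0},{"translation": [0.02,0,0],"delta_rot": [0,0,0],"jaw": 0.0},{"translation": [0.045,0,0],"delta_rot": [0,0,0],"jaw": 0.0},{"translation": [0.053,0,0],"delta_rot": [0,0,0],"jaw": 0.0}])

```text
clock: 41.2
tcp_pos: [556.3, 90.1, 199.6]
tool_rot: [[-0.004, -0.133, 0.991], [0.003, 0.991, 0.133], [-1.0, 0.004, -0.003]]
ft_force: [0.9, 0.1, 0.0]
opening: 0.002
```

```bash
python3 - <<'E'
from h import *
where(); look('s35.png');where()
E
```

```text
clk 41.2 along-BX -96.98 lat 15.19 z 199.56 yaw-7.66 -0.0 tilt [ 0.0036 -0.0033] F along/lat/z 0.86 -0.01 0.01 open 0.002
clk 41.25 along-BX -97.19 lat 15.19 z 199.2 yaw-7.66 -0.0 tilt [ 0.0036 -0.0039] F along/lat/z -1.04 0.41 -0.56 open 0.004
```

View pics/s35.png

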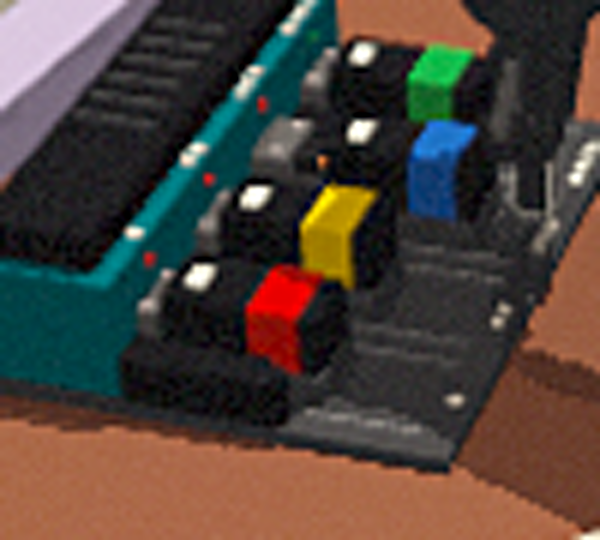

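Call:
move_arm(increments=[{"translation": [0,0,0.008],"delta_rot": [0,0,0],"jaw": 0.0},{"translation": [0,0,0.014],"delta_rot": [0,0,0],"jaw": 0.0},{"translation": [0,0,0.017],"delta_rot": [0,0,0],"jaw": 0.0},{"translation": [0,0,0.019],"delta_rot": [0,0,0],"jaw": 0.0},{"translation": [0,0,0.0205],"delta_rot": [0,0,0],"jaw": 0.0}])

```text
clock: 41.88
tcp_pos: [576.3, 92.8, 201.0]
tool_rot: [[-0.003, -0.133, 0.991], [0.003, 0.991, 0.133], [-1.0, 0.003, -0.002]]
ft_force: [-2.4, -0.7, 0.7]
opening: 0.004
```

Call:
move_arm(increments=[{"translation": [0,0,0.001],"delta_rot": [0,0,0],"jaw": 0.0},{"translation": [0,0,0.002],"delta_rot": [0,0,0],"jaw": 0.0},{"translation": [0,0,0.003],"delta_rot": [0,0,0],"jaw": 0.0}])

```text
clock: 42.25
tcp_pos: [579.3, 93.2, 200.9]
tool_rot: [[-0.002, -0.133, 0.991], [0.003, 0.991, 0.133], [-1.0, 0.003, -0.002]]
ft_force: [-1.4, -0.2, 0.7]
opening: 0.001
```

Call:
move_arm(increments=[{"translation": [0,0,0.001],"delta_rot": [0,0,0],"jaw": 0.0},{"translation": [0,0,0.002],"delta_rot": [0,0,0],"jaw": 0.0},{"translation": [0,0,0.003],"delta_rot": [0,0,0],"jaw": 0.0}])

```text
clock: 42.62
tcp_pos: [581.8, 93.6, 200.8]
tool_rot: [[-0.004, -0.133, 0.991], [0.003, 0.991, 0.133], [-1.0, 0.003, -0.003]]
ft_force: [-4.2, -0.4, 3.1]
opening: 0.0
```

```bash
python3 - <<'E'
from h import *
where()
E
```

```text
clk 42.62 along-BX -71.22 lat 15.22 z 200.76 yaw-7.66 -0.0 tilt [ 0.0034 -0.0033] F along/lat/z -4.27 0.12 3.12 open 0.0
```

Contact block met early (about -72), so bay 3 is shallow. Easing on.

Call:
move_arm(increments=[{"translation": [0,0,0.001],"delta_rot": [0,0,0],"jaw": 0.0},{"translation": [0,0,0.002],"delta_rot": [0,0,0],"jaw": 0.0},{"translation": [0,0,0.003],"delta_rot": [0,0,0],"jaw": 0.0}])

```text
clock: 43.0
tcp_pos: [584.9, 94.0, 200.7]
tool_rot: [[-0.004, -0.133, 0.991], [0.003, 0.991, 0.133], [-1.0, 0.003, -0.003]]
ft_force: [-5.6, -1.4, 5.0]
opening: -0.001
```

Call:
move_arm(increments=[{"translation": [0,0,0.001],"delta_rot": [0,0,0],"jaw": 0.0},{"translation": [0,0,0.002],"delta_rot": [0,0,0],"jaw": 0.0}])

```text
clock: 43.25
tcp_pos: [586.5, 94.3, 200.8]
tool_rot: [[-0.004, -0.133, 0.991], [0.003, 0.991, 0.133], [-1.0, 0.003, -0.004]]
ft_force: [-6.8, -0.2, 6.1]
opening: 0.0
```

Call:
move_arm(increments=[{"translation": [0,0,0.0006],"delta_rot": [0,0,0],"jaw": 0.0},{"translation": [0,0,0.0012],"delta_rot": [0,0,0],"jaw": 0.0}])

```text
clock: 43.5
tcp_pos: [587.6, 94.4, 200.8]
tool_rot: [[-0.005, -0.133, 0.991], [0.003, 0.991, 0.133], [-1.0, 0.003, -0.004]]
ft_force: [-8.0, -1.4, 5.8]
opening: -0.001
```

```bash
python3 - <<'E'
from h import *
where()
E
```

```text
clk 43.5 along-BX -65.41 lat 15.24 z 200.8 yaw-7.66 -0.0 tilt [ 0.0034 -0.0042] F along/lat/z -8.16 -0.36 5.82 open -0.001
```

Call:
move_arm(increments=[{"translation": [0,0,0.0004],"delta_rot": [0,0,0],"jaw": 0.0},{"translation": [0,0,0.0008],"delta_rot": [0,0,0],"jaw": 0.0}])

```text
clock: 43.75
tcp_pos: [588.2, 94.5, 200.8]
tool_rot: [[-0.005, -0.133, 0.991], [0.003, 0.991, 0.133], [-1.0, 0.003, -0.005]]
ft_force: [-7.8, -1.0, 6.9]
opening: 0.001
```

Call:
move_arm(increments=[{"translation": [0,0,0.0003],"delta_rot": [0,0,0],"jaw": 0.0},{"translation": [0,0,0.0006],"delta_rot": [0,0,0],"jaw": 0.0}])

```text
clock: 44.0
tcp_pos: [588.7, 94.6, 200.8]
tool_rot: [[-0.005, -0.133, 0.991], [0.003, 0.991, 0.133], [-1.0, 0.003, -0.005]]
ft_force: [-7.5, -1.3, 5.8]
opening: -0.001
```

Call:
move_arm(increments=[{"translation": [0,0,0.0003],"delta_rot": [0,0,0],"jaw": 0.0},{"translation": [0,0,0.0006],"delta_rot": [0,0,0],"jaw": 0.0}])

```text
clock: 44.25
tcp_pos: [589.3, 94.7, 200.8]
tool_rot: [[-0.005, -0.133, 0.991], [0.003, 0.991, 0.133], [-1.0, 0.003, -0.005]]
ft_force: [-7.3, -1.6, 7.0]
opening: -0.001
```

```bash
python3 - <<'E'
from h import *
where()
E
```

```text
clk 44.25 along-BX -63.64 lat 15.28 z 200.79 yaw-7.66 0.0 tilt [ 0.0034 -0.0048] F along/lat/z -7.48 -0.59 6.99 open -0.001
```

Call:
move_arm(increments=[{"translation": [0,0,0.0003],"delta_rot": [0,0,0],"jaw": 0.0},{"translation": [0,0,0.0006],"delta_rot": [0,0,0],"jaw": 0.0}])

```text
clock: 44.5
tcp_pos: [589.8, 94.8, 200.8]
tool_rot: [[-0.005, -0.133, 0.991], [0.003, 0.991, 0.133], [-1.0, 0.003, -0.005]]
ft_force: [-7.8, -0.2, 6.5]
opening: 0.004
```

Call:
move_arm(increments=[{"translation": [0,0,0.0003],"delta_rot": [0,0,0],"jaw": 0.0},{"translation": [0,0,0.0006],"delta_rot": [0,0,0],"jaw": 0.0}])

```text
clock: 44.75
tcp_pos: [590.4, 94.8, 200.8]
tool_rot: [[-0.005, -0.133, 0.991], [0.003, 0.991, 0.133], [-1.0, 0.003, -0.005]]
ft_force: [-8.2, -1.2, 7.5]
opening: 0.001
```

Call:
move_arm(increments=[{"translation": [0,0,0.0003],"delta_rot": [0,0,0],"jaw": 0.0},{"translation": [0,0,0.0006],"delta_rot": [0,0,0],"jaw": 0.0}])

```text
clock: 45.0
tcp_pos: [590.9, 94.9, 200.7]
tool_rot: [[-0.006, -0.133, 0.991], [0.003, 0.991, 0.133], [-1.0, 0.003, -0.005]]
ft_force: [-9.0, -1.4, 6.8]
opening: -0.001
```

```bash
python3 - <<'E'
from h import *
where()
E
```

```text
clk 45.0 along-BX -61.99 lat 15.28 z 200.75 yaw-7.66 -0.0 tilt [ 0.0034 -0.0052] F along/lat/z -9.12 -0.16 6.8 open -0.001
```

Call:
move_arm(increments=[{"translation": [0,0,0.0003],"delta_rot": [0,0,0],"jaw": 0.0},{"translation": [0,0,0.0006],"delta_rot": [0,0,0],"jaw": 0.0}])

```text
clock: 45.25
tcp_pos: [591.5, 95.0, 200.8]
tool_rot: [[-0.006, -0.133, 0.991], [0.003, 0.991, 0.133], [-1.0, 0.003, -0.005]]
ft_force: [-8.3, -0.8, 7.1]
opening: -0.004
```

Call:
move_arm(increments=[{"translation": [0,0,0.0003],"delta_rot": [0,0,0],"jaw": 0.0},{"translation": [0,0,0.0006],"delta_rot": [0,0,0],"jaw": 0.0}])

```text
clock: 45.5
tcp_pos: [592.0, 95.0, 200.7]
tool_rot: [[-0.006, -0.133, 0.991], [0.003, 0.991, 0.133], [-1.0, 0.003, -0.006]]
ft_force: [-8.5, -1.2, 7.4]
opening: 0.003
```

```bash
python3 - <<'E'
from h import *
where(); look('s36.png')
E
```

```text
clk 45.5 along-BX -60.9 lat 15.29 z 200.7 yaw-7.66 -0.0 tilt [ 0.0033 -0.0055] F along/lat/z -8.61 -0.05 7.37 open 0.003
```

View pics/s36.png

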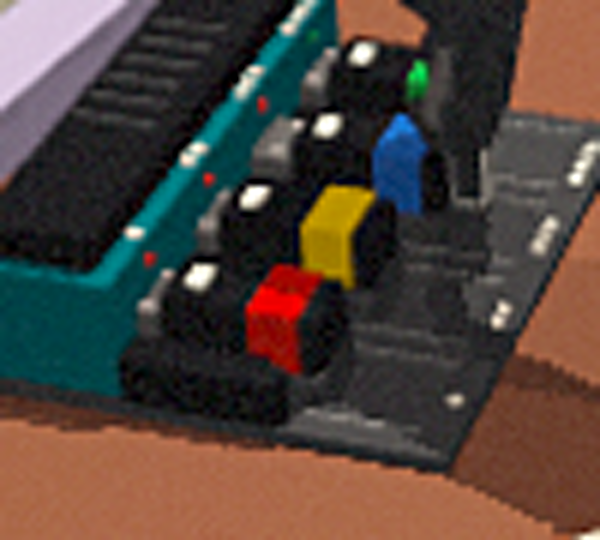

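Call:
move_arm(increments=[{"translation": [0,0,0.0003],"delta_rot": [0,0,0],"jaw": 0.0},{"translation": [0,0,0.0006],"delta_rot": [0,0,0],"jaw": 0.0}])

```text
clock: 45.8
tcp_pos: [592.2, 95.1, 200.7]
tool_rot: [[-0.007, -0.133, 0.991], [0.002, 0.991, 0.133], [-1.0, 0.003, -0.006]]
ft_force: [-10.7, -1.6, 9.0]
opening: 0.001
```

Call:
move_arm(increments=[{"translation": [0,0,0.0003],"delta_rot": [0,0,0],"jaw": 0.0},{"translation": [0,0,0.0006],"delta_rot": [0,0,0],"jaw": 0.0}])

```text
clock: 46.05
tcp_pos: [592.7, 95.2, 200.7]
tool_rot: [[-0.007, -0.133, 0.991], [0.002, 0.991, 0.133], [-1.0, 0.003, -0.007]]
ft_force: [-10.1, -1.5, 9.2]
opening: 0.001
```

```bash
python3 - <<'E'
from h import *
where()
E
```

```text
clk 46.05 along-BX -60.23 lat 15.33 z 200.67 yaw-7.66 -0.0 tilt [ 0.0034 -0.0068] F along/lat/z -10.19 -0.12 9.15 open 0.001
```

Stiffening as before, so I'll withdraw and check.

Call:
move_arm(increments=[{"translation": [0,0,0.0003],"delta_rot": [0,0,0],"jaw": 0.0},{"translation": [0,0,0.0004],"delta_rot": [0,0,0],"jaw": 0.0}])

```text
clock: 46.3
tcp_pos: [593.0, 95.2, 200.7]
tool_rot: [[-0.007, -0.133, 0.991], [0.002, 0.991, 0.133], [-1.0, 0.003, -0.007]]
ft_force: [-10.8, -2.5, 9.5]
opening: 0.0
```

Call:
move_arm(increments=[{"translation": [0,0,-0.003],"delta_rot": [0,0,0],"jaw": 0.0},{"translation": [0,0,-0.008],"delta_rot": [0,0,0],"jaw": 0.0},{"translation": [0,0,-0.014],"delta_rot": [0,0,0],"jaw": 0.0},{"translation": [0,0,-0.018],"delta_rot": [0,0,0],"jaw": 0.0}])

```text
clock: 46.8
tcp_pos: [577.1, 92.9, 201.0]
tool_rot: [[-0.002, -0.133, 0.991], [0.003, 0.991, 0.133], [-1.0, 0.003, -0.001]]
ft_force: [-0.0, -0.1, -0.6]
opening: -0.002
```

```bash
python3 - <<'E'
from h import *
where(); look('s37.png')
E
```

```text
clk 46.8 along-BX -76.0 lat 15.15 z 200.97 yaw-7.66 -0.0 tilt [ 0.0034 -0.0011] F along/lat/z -0.04 -0.05 -0.59 open -0.002
```

View pics/s37.png

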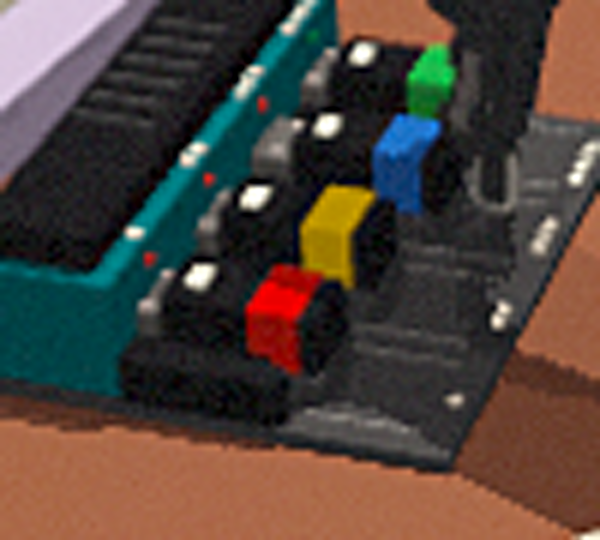

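Blue held: key (327,125) is the same as before withdrawal. I'll raise the arm and take a last look at the whole station.

Call:
move_arm(increments=[{"translation": [-0.05,0,-0.01],"delta_rot": [0,0,0],"jaw": 0.0},{"translation": [-0.1,0,-0.02],"delta_rot": [0,0,0],"jaw": 0.0},{"translation": [-0.15,0,-0.02],"delta_rot": [0,0,0],"jaw": 0.0},{"translation": [-0.21,0.03,0.01],"delta_rot": [0,0,0],"jaw": 0.0},{"translation": [-0.21,0.05,0.04],"delta_rot": [0,0,0],"jaw": 0.0}])

```text
clock: 47.48
tcp_pos: [611.8, 147.7, 416.4]
tool_rot: [[0.006, -0.132, 0.991], [0.004, 0.991, 0.132], [-1.0, 0.003, 0.007]]
ft_force: [1.2, -0.6, 0.9]
opening: -0.001
```

Call:
move_arm(increments=[{"translation": [0,0,0],"delta_rot": [0,0,0],"jaw": 0.06},{"translation": [0,0,0],"delta_rot": [0,0,0],"jaw": 0.06},{"translation": [0,0,0],"delta_rot": [0,0,0],"jaw": 0.06},{"translation": [0,0,0],"delta_rot": [0,0,0],"jaw": 0.06}])

```text
clock: 47.98
tcp_pos: [610.1, 146.6, 410.6]
tool_rot: [[-0.003, -0.132, 0.991], [0.003, 0.991, 0.132], [-1.0, 0.003, -0.003]]
ft_force: [-0.3, -0.6, 0.1]
opening: 0.703
```

```bash
python3 - <<'E'
from h import *
s=snap('wrist','w40.png'); where(); look('s40.png')
# keys: white blobs -> z=61 plane in station frame; key is ~27.6 ahead of centre
m=cv2.inRange(s['im'],(150,150,150),(255,255,255)); n,l,st,c=cv2.connectedComponentsWithStats(m)
for i in range(1,n):
    if 20<st[i,4]<600:
        P=onplane(s,c[i],61)[:2]; print(c[i].round(0),st[i,4],'along-BX',(P@SX-BX).round(1),'lat',(P@SY).round(1))
E
```

```text
clk 48.02 along-BX -35.96 lat 63.98 z 410.77 yaw-7.66 -0.04 tilt [ 0.0034 -0.0025] F along/lat/z 0.1 -0.75 0.69 open 0.701
[196. 112.] 42 along-BX -101.3 lat -57.5
[206. 112.] 39 along-BX -101.3 lat -48.0
[215. 112.] 41 along-BX -101.2 lat -38.8
[225. 112.] 38 along-BX -101.2 lat -29.2
[266. 111.] 42 along-BX -101.4 lat 12.5
[275. 111.] 46 along-BX -101.4 lat 21.9
[285. 111.] 43 along-BX -101.4 lat 31.4
[336. 111.] 36 along-BX -101.3 lat 82.8
[346. 111.] 34 along-BX -101.2 lat 92.0
[406. 112.] 34 along-BX -101.1 lat 152.8
[584. 209.] 51 along-BX 3.3 lat 364.4
[274. 224.] 120 along-BX 19.1 lat 15.9
[206. 232.] 115 along-BX 27.4 lat -60.5
[343. 234.] 128 along-BX 30.6 lat 91.6
[410. 234.] 68 along-BX 30.4 lat 167.2
[566. 258.] 28 along-BX 63.0 lat 355.7
[188. 270.] 36 along-BX 74.8 lat -86.4
[197. 269.] 27 along-BX 74.0 lat -75.0
[262. 270.] 44 along-BX 75.0 lat 0.3
[272. 270.] 43 along-BX 75.1 lat 11.8
[283. 270.] 41 along-BX 75.1 lat 23.5
[338. 270.] 38 along-BX 75.1 lat 86.9
[348. 270.] 38 along-BX 75.2 lat 98.5
[615. 300.] 364 along-BX 122.7 lat 435.4
[548. 307.] 38 along-BX 130.7 lat 348.3
[507. 338.] 50 along-BX 175.0 lat 303.3
[129. 341.] 72 along-BX 176.8 lat -174.6
[463. 378.] 434 along-BX 237.8 lat 254.7
```

View pics/w40.png

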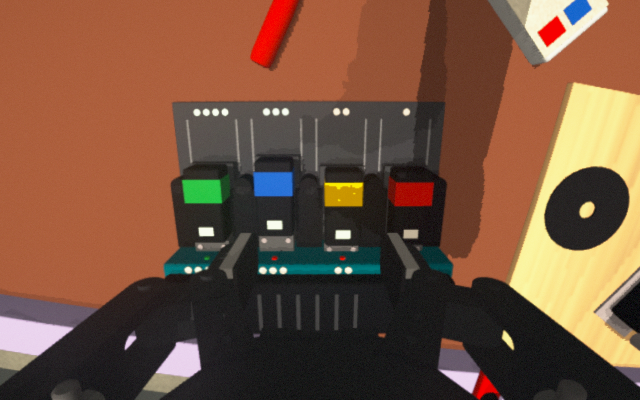

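View pics/s40.png

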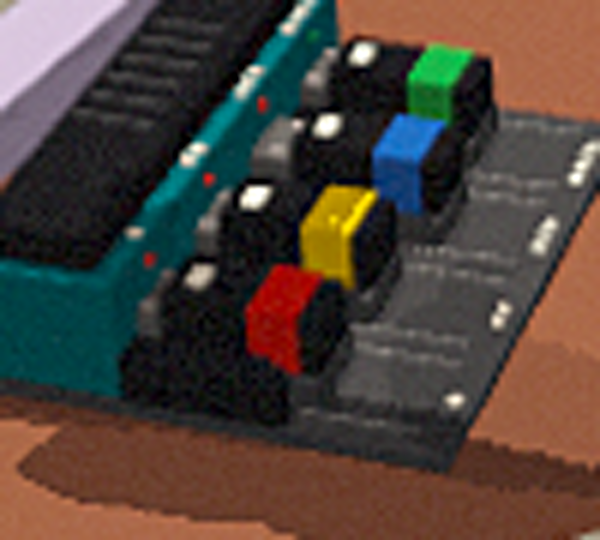

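All three packs are home: lateral errors under 1 mm, depths about +3, +3 and -8.5 mm, and nothing has moved since I withdrew. Handing in.

```bash
python3 - <<'E'
from h import *
print(order.hand_in()); print(arm.read_state()['clock'])
E
```

```text
the job is handed in; nothing more can be done
None
the job is handed in; nothing more can be done
```

I loaded the red pack into bay 1, then the yellow into bay 2, then the blue into bay 3. Each was stood on the apron, slid in by its sides, and pushed home low on the tail with the fingers shut. The job was handed in at about 48 s on the clock.

- **Latching:** the push force stayed near 8 N, then stiffened to about 11 N on the stop, well under the 30 N limit. When I withdrew, none of the packs was pushed back out. I had no reading of the contact blocks themselves, so latching is judged from force and pictures.
- **Position:** the last wrist picture puts the packs about 3 mm (red), 3 mm (yellow) and -8.5 mm (blue) from their bay points along the bay. Sideways, all three are within 1 mm.
- **Green pack and other things:** the last wrist picture puts green on bay 4's point, within 1 mm, and it looked undisturbed. The bit case, disc and screwdriver looked untouched in that picture. The tape measure was out of its view, but I never went near it after picking up yellow.
- **Lamps:** the lamps of bays 1 to 3 stayed red with the packs in, as they were when empty, so I did not take them as proof of latching.

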